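# Load a ball mill: one steel ball per well

## Robot

A 6-joint arm with a two-finger parallel gripper is mounted at the origin on the work surface. World frame = base frame: x ahead of the robot, y to its left, z up, the work surface at z = 0. Lengths are in m, angles in rad, forces in N, time in s.
With the tool pointing down it reaches from about 0.375 to 0.925 m from the base axis. Payload 5.7 kg.
Tool frame: the origin (TCP) lies on the centre line of the jaws, within the pads' length; the fingertips stand 11 mm ahead of it and the grasp point (between the pads) lies 8 mm behind it; z points along the fingers, y is the line along which they close (so a half turn about z gives the same grasp; the last joint's range is limited). The gripper opens to 85 mm and grips with 20 to 120 N. Pads are 22 mm wide; open, the fingers measure 114 mm over their backs; the gripper's body (76 mm by 85 mm) begins 54 mm behind the grasp point. The pads swing forward as they close: fully open they stand 13 mm farther back than shut.
Start: joints at [-1.38, 0.359, 1.51, -0, 1.272, -0.115], TCP at [0.181, -0.572, 0.206] pointing down, gripper open.
Joint ranges: [-2.97, 2.97], [-1.01, 2.36], [0.21, 2.38], [-0.96, 4.11], [0.2, 2.71], [-2.98, 2.98]. Speed limits (rad/s): [2.39, 2.39, 3.14, 3.14, 3.14, 3.14].

## Interface

Orientations are given as a 3x3 rotation matrix whose columns are the frame's x, y, z axes.
In Python, from workcell import arm gives the robot as it stands.
- The arm moves only by the tool send_rows, never from a script. Its argument "commands" is text: rows parted by semicolons, each of 5 numbers parted by spaces: the opening, from 0 (shut) to 1 (fully open), then the shift along the tool's x, y, z in mm, then the turn about the tool's z in rad. In form: grip x y z yaw; .... A call has exactly 10 rows; each row is the pose to reach, as a shift and turn from the pose commanded when the call began, along the tool's axes at that moment; what a row does not reach only later rows make up. A row lasts 1/12 s, in which the tool goes at most 41.7 mm and 7.16 degrees, less where a joint would pass 70% of its speed; a pose out of reach is approached as far as the arm can. A call with a gripper value outside its range is refused whole. The fingers move at their own pace and stop on an object; "force" is the grip in N (left out, the last holds). Time passes only in rows, so rows that repeat a pose let the fingers close, or fill a call up. It gives the time, the measured TCP pose, the force, the opening and the grip force at its end, in the units of the state.
- arm.get_state(): the state, without advancing time (a new reading comes with each control period).
- arm.read_camera(name): name is "side" or "top" or "wrist"; returns a dict with "pixels" (384x512x3 uint8, blue, green, red), "mtx" (3x3 intrinsics, pixels), "rvec" (rotation vector, rad) and "tvec" (3), from world to camera coordinates, as OpenCV has them. Camera axes: x right, y down, z forward; pixel columns grow to the right and rows downward; lengths in m; the calibration is good to about 2 mm. A picture is of the moment at which its call begins. There is no depth.
- arm.close_job(): hands the job in; it is judged then, once.
Trained networks look in the newest picture that a camera, given by its name, has taken for a name from the list of things; names that differ only in an ending like _2 or _b are one class to them, and where a whole thing is asked for, a point or a joint stands for the part that bears it (a point fixed in the world has none). Each returns a list of dicts, best first, with "score" (0 to 1); they miss things now and then, are a little off and sometimes report something else, mostly with a low value. They report only what shows in the picture. A call takes as long as a camera call.
- arm.spot_in(camera, query): "point" ([column, row] in pixels, amid what is visible of it).
- arm.silhouettes(camera, query): "mask" (384x512 bool, what is visible of it) and "point" ([column, row] in pixels, amid what is visible of it).
The state is a dict: "time_s": time; "qpos": joint angles; "dq": joint speeds; "joint_torque": joint torques, N m; "tool_pos": TCP position; "eef_rot": TCP orientation; "wrist_force": force on the tool from outside, world axes, zero at the start; "moment": the same for the moment, N m; "width": opening from 0.0 (shut) to 1.0 (fully open); "finger_force": force on a finger pad.
Only numpy, scipy, OpenCV 4.12 (cv2) and the standard library are available. Lean on these libraries where they do the work, as an engineer would, in place of code of your own. Each camera call takes 0.05 s, during which the arm holds its last target. There are 200 camera calls.

## Task

Load the small ball mill: put one dark steel ball from the blue tray into each of the three wells of its pulled-out carriage, then slide the carriage gently in until it is fully home. Leave the two white balls in their places in the tray and do not disturb the reagent bottle or the jar.

Things in the scene. Friction and masses are not known exactly. Their poses are not given: they have to be found in the camera images.
- mill: fixed bench-top ball mill: white base 260 x 240 mm (x, y), 30 mm high, reaching 130 mm in front of the origin; blue motor housing at its back, to 95 mm high. Origin: centre of its underside; x axis points into the machine (away from its open front), y left, z up. Aluminium posts at x = +60 mm, y = +-114 mm carry a clear guard plate.
- guard_edge (a point): middle of the lower front edge of the clear horizontal guard plate, 190 mm above the table. The plate is 6 mm thick, 240 mm wide and runs 160 mm back from here. With the carriage out the wells stand about under this edge (4 mm in front to 10 mm beneath), so a gripper pointing straight down strikes the plate: lean it 35 to 45 degrees, coming from the front. Axes as the mill's.
- carriage (a joint): slide of the green carriage block with the three wells, in m: 0 = fully home in the mill, 0.064 = fully out towards the mill's front; starts 0.050 to 0.064. Closing moves it along the mill's +x. It stays where it is left and takes about 2 N to push slowly, more when pushed faster.
- carriage_front (a point): centre of the outer face of the carriage's yellow front plate, the place to push. The plate is 190 mm wide, 36 mm high (from 18 mm below to 18 mm above the point; 34 to 70 mm above the table) and 8 mm thick; the row of wells lies 38 mm behind its face. Axes as the mill's. The white base's top is 22 mm below the point. Moves with the carriage.
- well_left (a point): left well of the carriage (seen from the robot): 32 mm bore, 16 mm deep, light grey floor. The point is on its axis, 12 mm above its floor, where a seated ball's centre comes to be, 62 mm above the table; the mouth, level with the carriage's flat top, is 4 mm above the point. Wells are 55 mm apart in a row. Axes: x into the mill, y left along the row, z up. Moves with the carriage.
- well_middle (a point): middle well of the carriage (seen from the robot): 32 mm bore, 16 mm deep, light grey floor. The point is on its axis, 12 mm above its floor, where a seated ball's centre comes to be, 62 mm above the table; the mouth, level with the carriage's flat top, is 4 mm above the point. Wells are 55 mm apart in a row. Axes: x into the mill, y left along the row, z up. Moves with the carriage.
- well_right (a point): right well of the carriage (seen from the robot): 32 mm bore, 16 mm deep, light grey floor. The point is on its axis, 12 mm above its floor, where a seated ball's centre comes to be, 62 mm above the table; the mouth, level with the carriage's flat top, is 4 mm above the point. Wells are 55 mm apart in a row. Axes: x into the mill, y left along the row, z up. Moves with the carriage.
- tray: fixed blue plastic tray, 176 x 120 x 8 mm (x, y, z), with six shallow round pits (3 along its x at 56 mm pitch, 2 along its y at 56 mm pitch), five of which hold a ball. Origin: centre of its underside; axes along its sides.
- steel1_center (a point): dark steel grinding ball, about 55 g, 24 mm across; the point is its centre. It starts in one of the tray's shallow pits, its centre about 18 mm above the table (10 mm above the tray's top).
- steel2_center (a point): dark steel grinding ball, about 55 g, 24 mm across; the point is its centre. It starts in one of the tray's shallow pits, its centre about 18 mm above the table (10 mm above the tray's top).
- steel3_center (a point): dark steel grinding ball, about 55 g, 24 mm across; the point is its centre. It starts in one of the tray's shallow pits, its centre about 18 mm above the table (10 mm above the tray's top).
- white1_center (a point): white ceramic ball, to be left where it is, 24 mm across; the point is its centre. It starts in one of the tray's shallow pits, its centre about 18 mm above the table (10 mm above the tray's top).
- white2_center (a point): white ceramic ball, to be left where it is, 24 mm across; the point is its centre. It starts in one of the tray's shallow pits, its centre about 18 mm above the table (10 mm above the tray's top).
- reagent: small squat amber reagent bottle with a blue cap, 50 mm across, 60 mm high, loose; origin at the centre of its underside. Leave alone.
- jar: clear jar with a white lid, 70 mm across, 80 mm high, loose; origin at the centre of its underside. Leave alone.

How it is judged:
By the outcome, as a careful person would: the job done as asked, in the order asked, and still so for the second after the job is handed in, with the robot touching nothing.
It also fails if it takes over 69 s, if anything falls off the work surface, if the arm or the gripper's body presses on something with over 40 N, if the wrist force passes 120 N, or if a joint passes its speed limit or range.

## Working session

There is one attempt and no reset: what is moved stays moved. The work goes in short steps, Python scripts to look and compute and a tool call to move; the robot and the scene stay as the last step left them, time stands still between calls to the robot, and variables do not carry over. Pictures are saved under pics/ and viewed, at most 10 in all, crops included, and the job is handed in when it is done.

Besides the shell and the picture viewer there is one more tool, called after "Request:" as name(argument=value, ...) on one line, values as JSON. send_rows: Moves the arm, as the interface text tells. Its arguments: {"type":"object","properties":{"commands":{"type":"string"},"force":{"type":"number"}},"required":["commands"]}

```bash
mkdir -p pics; cat > h.py <<'E'
import numpy as np, cv2
from workcell import arm
np.set_printoptions(precision=4,suppress=True)
def cam(n):
    c=arm.read_camera(n); return c
def ray(c,p):
    R=cv2.Rodrigues(np.array(c["rvec"],float))[0]; t=np.array(c["tvec"],float).ravel()
    d=R.T@np.linalg.inv(np.array(c["mtx"]))@np.array([p[0],p[1],1.0]); return -R.T@t,d
def atz(c,p,z):
    o,d=ray(c,p); return o+d*(z-o[2])/d[2]
def tri(c1,p1,c2,p2):
    o1,d1=ray(c1,p1);o2,d2=ray(c2,p2)
    s=np.linalg.lstsq(np.c_[d1,-d2],o2-o1,rcond=None)[0]
    a,b=o1+s[0]*d1,o2+s[1]*d2; return (a+b)/2,np.linalg.norm(a-b)
def proj(c,X):
    return cv2.projectPoints(np.array(X,float).reshape(-1,1,3),np.array(c["rvec"],float),np.array(c["tvec"],float),np.array(c["mtx"]),None)[0].reshape(-1,2)
E
python3 - <<'E'
from h import *
for n in ("side","top"):
    c=cam(n); cv2.imwrite(f"pics/{n}0.png",c["pixels"])
    print(n,ray(c,(256,192)))
    for q,z in [("steel1_center",.018),("white1_center",.018),("well_left",.062),("well_middle",.062),("well_right",.062),("carriage_front",.052),("guard_edge",.19),("tray",.008),("reagent",.03),("jar",.04),("mill",.03)]:
        for r in arm.spot_in(n,q)[:6]:
            print(q,round(r["score"],2),np.round(r["point"],1),atz(c,r["point"],z))
s=arm.get_state();print(s)
E
```

```text
side (array([ 0.4354, -0.7314,  0.5687]), array([ 0.1267,  0.8674, -0.4813]))
white1_center 0.48 [223.4 337.1] [ 0.4491 -0.2768  0.018 ]
well_left 0.89 [270.9 203.2] [0.6012 0.1146 0.062 ]
well_middle 0.56 [268.9 203.8] [0.5951 0.112  0.062 ]
well_right 0.78 [272.3 200.4] [0.6076 0.1294 0.062 ]
carriage_front 0.72 [223.3 317. ] [ 0.4504 -0.2611  0.052 ]
carriage_front 0.63 [267.7 204.6] [0.5942 0.1246 0.052 ]
guard_edge 0.7 [294.4 195.7] [ 0.6147 -0.0726  0.19  ]
tray 0.61 [250.3 333. ] [ 0.4999 -0.2649  0.008 ]
reagent 0.77 [333.9 298.7] [ 0.675  -0.2182  0.03  ]
reagent 0.34 [255.8 335.8] [ 0.5064 -0.2903  0.03  ]
jar 0.9 [188.2 175.9] [0.3687 0.3491 0.04  ]
mill 0.86 [292.2 193. ] [0.6874 0.223  0.03  ]
top (array([0.4628, 0.0508, 1.3538]), array([ 0.0671, -0.0221, -0.9976]))
steel1_center 0.44 [371.5 192.9] [ 0.5578 -0.2987  0.018 ]
white1_center 0.37 [364.5 236.5] [ 0.4371 -0.2802  0.018 ]
well_left 0.9 [214.  175.7] [0.5907 0.1355 0.062 ]
well_right 0.81 [211.6 179.3] [0.5809 0.1417 0.062 ]
well_right 0.4 [343.9 231.6] [ 0.4497 -0.2142  0.062 ]
carriage_front 0.57 [213.6 172.7]
[... 178 characters left out ...]
]
jar 0.62 [126.4 257.7] [0.366  0.3658 0.04  ]
mill 0.55 [207.9 155.1] [0.6503 0.156  0.03  ]
mill 0.31 [370.5 192.1] [ 0.5591 -0.2928  0.03  ]
{'time_s': 1.2, 'qpos': array([-1.3801,  0.3588,  1.5104,  0.    ,  1.2725, -0.115 ]), 'dq': array([-0.0003,  0.0016,  0.0004,  0.0009,  0.0006,  0.0006]), 'joint_torque': array([  0.0011, -52.758 , -27.9041,  -0.0001,   0.0018,   0.    ]), 'tool_pos': array([ 0.1806, -0.5721,  0.2065]), 'eef_rot': array([[ 0.9536,  0.301 , -0.    ],
       [ 0.301 , -0.9536,  0.0001],
       [ 0.    , -0.0001, -1.    ]]), 'wrist_force': array([-0.8202,  0.7335,  0.9833]), 'moment': array([-0.0301,  0.007 ,  0.0179]), 'finger_force': 0.0, 'width': 1.006877887509202}
```

View pics/side0.png

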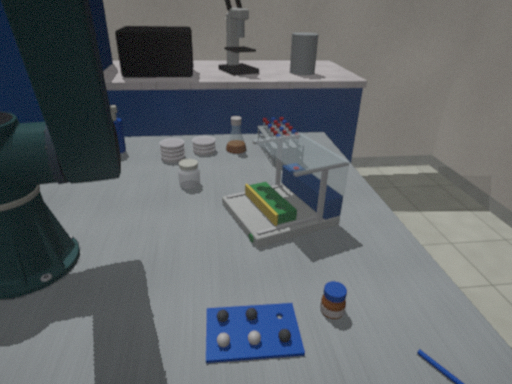

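View pics/top0.png

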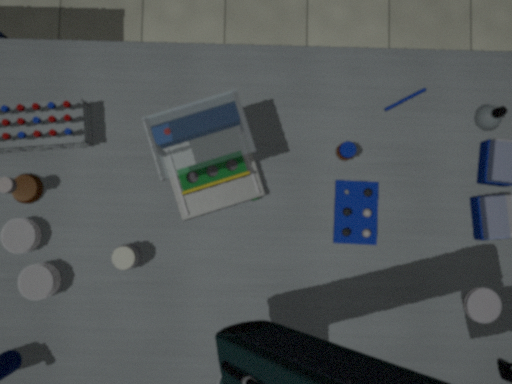

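Request:
send_rows(commands="0.5 40 -20 -10 0;0.5 80 -40 -20 0;0.5 120 -60 -30 0;0.5 160 -80 -40 0;0.5 200 -100 -50 0;0.5 240 -120 -60 0;0.5 280 -140 -70 0;0.5 310 -155 -80 0;0.5 340 -170 -85 0;0.5 360 -180 -90 0")

```text
time_s: 2.03
tool_pos: [0.4713, -0.2901, 0.2973]
eef_rot: [[0.953, 0.302, 0.001], [0.302, -0.953, -0.0], [0.001, 0.0, -1.0]]
wrist_force: [-0.1, -0.7, -0.4]
width: 0.499
finger_force: 0.0
```

```bash
python3 - <<'E'
from h import *
c=cam("wrist"); cv2.imwrite("pics/w1.png",c["pixels"])
s=arm.get_state(); print(s["qpos"])
R=cv2.Rodrigues(np.array(c["rvec"]))[0]; o=ray(c,(256,192))[0]
print("cam in tool",s["eef_rot"].T@(o-s["tool_pos"]), s["eef_rot"].T@R.T)
for q in ("steel1_center","white1_center","tray"):
    for r in arm.spot_in("wrist",q): print(q,round(r["score"],2),np.round(r["point"],1),atz(c,r["point"],.018 if q!="tray" else .008))
E
```

```text
[-0.6695  0.2205  1.4777  0.0059  1.4394  0.5912]
cam in tool [ 0.0632  0.0028 -0.165 ] [[-0.003  -0.9614 -0.2752]
 [ 1.     -0.0034  0.001 ]
 [-0.0019 -0.2752  0.9614]]
steel1_center 0.51 [267.9  99.8] [ 0.5614 -0.2847  0.018 ]
white1_center 0.72 [242.6 171.9] [ 0.4458 -0.2806  0.018 ]
tray 0.89 [237.3 122.8] [ 0.5154 -0.2504  0.008 ]
```

View pics/w1.png

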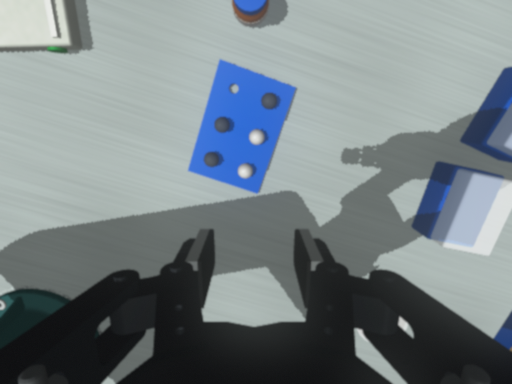

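Request:
send_rows(commands="0.5 27 31 0 0;0.5 54 62 0 0;0.5 81 93 0 0;0.5 108 124 0 0;0.5 135 155 0 0;0.5 162 186 0 0;0.5 189 217 0 0;0.5 216 248 0 0;0.5 243 279 0 0;0.5 300 345 0 0")

```text
time_s: 3.07
tool_pos: [0.8057, -0.5014, 0.2891]
eef_rot: [[0.954, 0.298, 0.011], [0.298, -0.954, -0.007], [0.008, 0.01, -1.0]]
wrist_force: [90.4, -59.8, 22.2]
width: 0.5
finger_force: 0.0
```

```bash
python3 - <<'E'
from h import *
s=arm.get_state(); print(s["qpos"],s["qpos"][[1,2,4]].sum()); print(s["tool_pos"],np.hypot(*s["tool_pos"][:2]));print(s["eef_rot"])
E
```

```text
[-0.6296  0.9544  0.2136  0.0006  1.9611  0.6384] 3.129022336495896
[ 0.8057 -0.5014  0.2891] 0.9490260684591436
[[ 0.9544  0.2984  0.0105]
 [ 0.2985 -0.9544 -0.0069]
 [ 0.008   0.0097 -0.9999]]
```

Request:
send_rows(commands="0.5 0 0 0 0;0.5 0 0 0 0;0.5 0 0 0 0;0.5 4 5 0 0;0.5 8 10 0 0;0.5 12 15 0 0;0.5 16 20 0 0;0.5 20 25 0 0;0.5 24 30 0 0;0.5 24 30 0 0")

```text
time_s: 3.9
tool_pos: [0.8186, -0.5071, 0.2808]
eef_rot: [[0.953, 0.301, 0.033], [0.301, -0.953, -0.02], [0.025, 0.029, -0.999]]
wrist_force: [0.5, -0.2, 0.2]
width: 0.502
finger_force: 0.0
```

```bash
python3 - <<'E'
from h import *
s=arm.get_state(); print(s["qpos"],s["qpos"][[1,2,4]].sum()); print(s["tool_pos"],np.hypot(*s["tool_pos"][:2]));print(s["eef_rot"])
E
```

```text
[-0.6274  0.9631  0.2142  0.003   1.926   0.6386] 3.1033051676723336
[ 0.8186 -0.5071  0.2808] 0.9629488492141982
[[ 0.9532  0.3006  0.0326]
 [ 0.3014 -0.9533 -0.0202]
 [ 0.025   0.0291 -0.9993]]
```

Request:
send_rows(commands="0.5 10 12 0 0;0.5 20 24 0 0;0.5 30 36 0 0;0.5 40 48 0 0;0.5 50 60 0 0;0.5 60 72 0 0;0.5 70 84 0 0;0.5 80 96 0 0;0.5 90 108 0 0;0.5 100 120 0 0")

```text
time_s: 4.73
tool_pos: [0.8438, -0.525, 0.2443]
eef_rot: [[0.952, 0.299, 0.066], [0.302, -0.952, -0.041], [0.051, 0.059, -0.997]]
wrist_force: [0.8, -0.0, 0.5]
width: 0.499
finger_force: 0.0
```

```bash
python3 - <<'E'
from h import *
s=arm.get_state(); print(s["qpos"],s["qpos"][[1,2,4]].sum()); print(s["tool_pos"],np.hypot(*s["tool_pos"][:2]));print(s["eef_rot"])
E
```

```text
[-0.6282  1.0019  0.2152  0.0059  1.847   0.6386] 3.0640962824481224
[ 0.8438 -0.525   0.2443] 0.9937909109570962
[[ 0.9519  0.2991  0.066 ]
 [ 0.3021 -0.9524 -0.0409]
 [ 0.0506  0.0588 -0.997 ]]
```

Request:
send_rows(commands="0.5 -10 -12 0 0;0.5 -20 -24 0 0;0.5 -30 -36 0 0;0.5 -40 -48 0 0;0.5 -50 -60 0 0;0.5 -60 -72 0 0;0.5 -70 -84 0 0;0.5 -70 -84 0 0;0.5 -70 -84 0 0;0.5 -70 -84 0 0")

```text
time_s: 5.57
tool_pos: [0.7526, -0.4666, 0.2367]
eef_rot: [[0.952, 0.299, 0.067], [0.302, -0.952, -0.042], [0.051, 0.06, -0.997]]
wrist_force: [0.0, -0.3, 0.5]
width: 0.502
finger_force: 0.0
```

```bash
python3 - <<'E'
from h import *
s=arm.get_state(); print(s["qpos"],s["qpos"][[1,2,4]].sum()); print(s["tool_pos"],np.hypot(*s["tool_pos"][:2]));print(s["eef_rot"])
E
```

```text
[-0.6357  0.739   0.77    0.0063  1.5537  0.6295] 3.0627474429720314
[ 0.7526 -0.4666  0.2367] 0.8855116656237932
[[ 0.9519  0.299   0.0671]
 [ 0.3021 -0.9524 -0.0417]
 [ 0.0515  0.06   -0.9969]]
```

Request:
send_rows(commands="0.5 15 -38 -7.4 0;0.5 30 -76 -15 0;0.5 45 -114 -22 0;0.5 60 -152 -30 0;0.5 75 -190 -37 0;0.5 90 -228 -44 0;0.5 105 -266 -52 0;0.5 120 -304 -59 0;0.5 135 -342 -67 0;0.5 150 -380 -74 0")

```text
time_s: 6.4
tool_pos: [0.7776, -0.054, 0.2958]
eef_rot: [[0.952, 0.299, 0.068], [0.302, -0.952, -0.041], [0.052, 0.06, -0.997]]
wrist_force: [0.8, -0.1, -0.0]
width: 0.497
finger_force: 0.0
```

Request:
send_rows(commands="0.5 15 -38 -7.4 0;0.5 30 -76 -15 0;0.5 45 -114 -22 0;0.5 60 -152 -30 0;0.5 75 -190 -37 0;0.5 90 -228 -44 0;0.5 105 -266 -52 0;0.5 120 -304 -59 0;0.5 135 -342 -67 0;0.5 145 -370 -74 0")

```text
time_s: 7.23
tool_pos: [0.7991, 0.3479, 0.3543]
eef_rot: [[0.951, 0.301, 0.067], [0.304, -0.952, -0.039], [0.052, 0.058, -0.997]]
wrist_force: [1.1, 0.8, -0.7]
width: 0.503
finger_force: 0.0
```

```bash
python3 - <<'E'
from h import *
s=arm.get_state(); print(s["time_s"],s["qpos"],s["qpos"][[1,2,4]].sum()); p=s["tool_pos"];print(p,np.hypot(*p[:2]),np.arctan2(p[1],p[0]));print(s["eef_rot"])
d=np.array([np.cos(.5),np.sin(.5),0]); print("out400 in tool",s["eef_rot"].T@d*400)
E
```

```text
7.2333 [ 0.3591  0.722   0.5387 -0.0624  1.8315  1.6043] 3.092225256383597
[0.7991 0.3479 0.3543] 0.8715774680677504 0.41064331249320085
[[ 0.9512  0.3012  0.0668]
 [ 0.3041 -0.9518 -0.0393]
 [ 0.0518  0.0577 -0.997 ]]
out400 in tool [392.2327 -76.8102  15.929 ]
```

Request:
send_rows(commands="0.5 20 -4 0 0;0.5 40 -8 0 0;0.5 60 -12 0 0;0.5 75 -15 0 0;0.5 100 -20 0 0;0.5 600 -120 0 0;0.5 600 -120 0 0;0.5 600 -120 0 0;0.5 600 -120 0 0;0.5 600 -120 0 0")

```text
time_s: 8.07
tool_pos: [0.892, 0.4051, 0.2844]
eef_rot: [[0.949, 0.299, 0.102], [0.303, -0.953, -0.024], [0.09, 0.054, -0.994]]
wrist_force: [1.0, 0.4, -0.2]
width: 0.499
finger_force: 0.0
```

```bash
cat > st.py <<'E'
from h import *
s=arm.get_state(); print(s["time_s"],s["qpos"],s["qpos"][[1,2,4]].sum()); p=s["tool_pos"];print(p,np.hypot(*p[:2]),np.arctan2(p[1],p[0]));R=s["eef_rot"];print(R)
print("lean",np.degrees(np.arccos(-R[2,2])),"dir",np.degrees(np.arctan2(R[1,2],R[0,2])))
E
python3 st.py
```

```text
8.0667 [ 0.3806  0.9614  0.2142 -0.0636  1.8792  1.6224] 3.0547680869620866
[0.892  0.4051 0.2844] 0.9796689322854002 0.42634003498640194
[[ 0.9486  0.2994  0.1023]
 [ 0.3033 -0.9526 -0.0243]
 [ 0.0902  0.0541 -0.9945]]
lean 6.036889806289171 dir -13.361361316739211
```

```bash
cat > meas.py <<'E'
from h import *
def comps(m,amin=4):
    n,l,st,ce=cv2.connectedComponentsWithStats(m.astype(np.uint8)); return [(ce[i],st[i,4],l==i) for i in range(1,n) if st[i,4]>=amin]
for n in ("top","side"):
    c=cam(n); im=c["pixels"]; hsv=cv2.cvtColor(im,cv2.COLOR_BGR2HSV)
    cv2.imwrite(f"pics/{n}1.png",im)
    y=cv2.inRange(hsv,(20,120,90),(34,255,255))
    k=sorted(comps(y),key=lambda a:-a[1])
    if k:
        pts=np.argwhere(k[0][2])[:,::-1].astype(np.float32); r=cv2.minAreaRect(pts); b=cv2.boxPoints(r)
        print(n,"yellow",k[0][0],k[0][1]); W=np.array([atz(c,p,.070)[:2] for p in b]); print(W)
        e=[W[1]-W[0],W[2]-W[1]]; e=max(e,key=np.linalg.norm); print("len",np.linalg.norm(e),"yaw of normal",np.degrees(np.arctan2(e[1],e[0]))-90)
    g=cv2.inRange(hsv,(45,100,40),(75,255,255)); k=sorted(comps(g),key=lambda a:-a[1])
    for a in k[:4]: print(n,"green",a[0],a[1],atz(c,a[0],.066))
    for q,z in (("tray",.008),("mill",.03)):
        rs=arm.silhouettes(n,q)
        if rs:
            m=rs[0]["mask"]; pts=np.argwhere(m)[:,::-1].astype(np.float32); b=cv2.boxPoints(cv2.minAreaRect(pts)); print(q,rs[0]["score"],m.sum(),b.round(0).tolist()); print(np.array([atz(c,p,z) for p in b]))
E
python3 meas.py
python3 - <<'E'
import cv2,numpy as np
a=cv2.imread('pics/top1.png')[80:230,130:280]; b=cv2.imread('pics/side1.png')[120:250,210:350]
f=lambda i:cv2.resize(i,(400,400*i.shape[0]//i.shape[1]),interpolation=cv2.INTER_CUBIC)
A,B=f(a),f(b); h=max(len(A),len(B)); o=np.zeros((h,800,3),np.uint8); o[:len(A),:400]=A;o[:len(B),400:]=B
cv2.imwrite('pics/mill1.png',o)
E
```

```text
top yellow [210.5344 183.8995] 189
[[0.5473 0.2177]
 [0.6009 0.0595]
 [0.5923 0.0566]
 [0.5387 0.2147]]
len 0.16697386145811097 yaw of normal -161.28011784230452
top green [210.7907 173.1084] 793 [0.5971 0.144  0.066 ]
tray 0.56 2435 [[332.0, 243.0], [334.0, 180.0], [378.0, 181.0], [376.0, 245.0]]
[[ 0.4162 -0.1934  0.008 ]
 [ 0.5928 -0.1965  0.008 ]
 [ 0.5922 -0.3203  0.008 ]
 [ 0.4154 -0.3161  0.008 ]]
mill 0.84 10584 [[140.0, 117.0], [237.0, 88.0], [270.0, 196.0], [173.0, 225.0]]
[[ 0.7505  0.3461  0.03  ]
 [ 0.8402  0.0811  0.03  ]
 [ 0.5422 -0.0163  0.03  ]
 [ 0.4556  0.2456  0.03  ]]
side yellow [262.121  204.6484] 347
[[ 0.5295  0.1922]
 [ 0.5532  0.2279]
 [ 0.6118  0.0209]
 [ 0.5903 -0.0038]]
len 0.2151680078230741 yaw of normal -164.1734842019037
side green [275.4795 201.5936] 561 [0.6139 0.1154 0.066 ]
side green [250.7273 237.1818] 11 [ 0.5264 -0.0423  0.066 ]
tray 0.55 4227 [[202.0, 309.0], [299.0, 302.0], [303.0, 356.0], [206.0, 363.0]]
[[ 0.4101 -0.1967  0.008 ]
 [ 0.61   -0.1974  0.008 ]
 [ 0.5874 -0.3235  0.008 ]
 [ 0.4171 -0.3194  0.008 ]]
mill 0.63 8889 [[209.0, 221.0], [266.0, 115.0], [367.0, 169.0], [310.0, 275.0]]
[[ 0.4305  0.0893  0.03  ]
 [ 0.731   1.0259  0.03  ]
 [ 0.9882  0.3682  0.03  ]
 [ 0.6446 -0.1458  0.03  ]]
```

View pics/mill1.png

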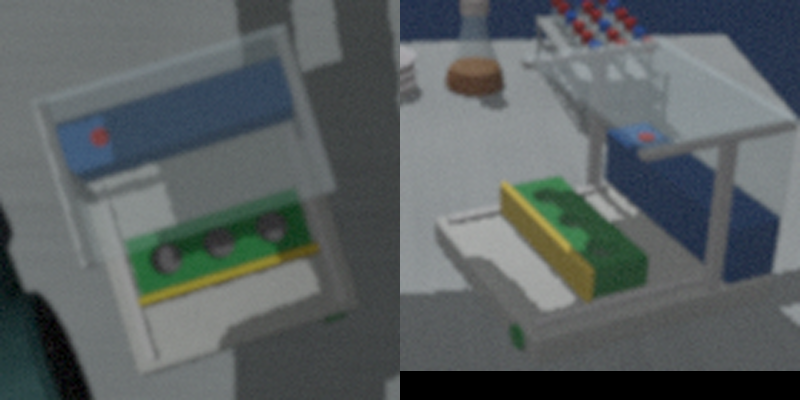

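Request:
send_rows(commands="0.5 -32 23 -3 0.11;0.5 -64 46 -6 0.22;0.5 -96 69 -9 0.33;0.5 -128 92 -12 0.44;0.5 -160 115 -15 0.55;0.5 -192 138 -18 0.66;0.5 -224 161 -21 0.77;0.5 -256 184 -24 0.88;0.5 -288 207 -27 0.99;0.5 -320 230 -30 1.1")

```text
time_s: 9.2
tool_pos: [0.6534, 0.0878, 0.3015]
eef_rot: [[0.693, -0.713, 0.106], [-0.715, -0.699, -0.025], [0.092, -0.059, -0.994]]
wrist_force: [0.8, -1.3, 0.4]
width: 0.502
finger_force: 0.0
```

```bash
cat > go.py <<'E'
# usage: go.py x y z  -> tool-frame delta in mm to world target
import sys
exec(open("st.py").read())
d=R.T@(np.array(list(map(float,sys.argv[1:4])))-p)*1000
print("delta",d,"norm",np.linalg.norm(d))
E
python3 go.py .2 -.55 .32
```

```text
9.2 [ 0.0469  0.3214  1.337  -0.0303  1.3783  2.4204] 3.036671478179844
[0.6534 0.0878 0.3015] 0.6592722583915824 0.13359815389623464
[[ 0.6929 -0.7132  0.106 ]
 [-0.7152 -0.6985 -0.0248]
 [ 0.0918 -0.0587 -0.9941]]
lean 6.252311917453763 dir -13.158655303087775
delta [143.6841 767.7942 -50.677 ] norm 782.7651026177574
```

Request:
send_rows(commands="0.5 7 38 -2 0.1;0.5 14 76 -4 0.2;0.5 21 114 -6 0.3;0.5 28 152 -8 0.4;0.5 35 190 -10 0.5;0.5 42 228 -12 0.6;0.5 49 266 -15 0.7;0.5 56 304 -18 0.8;0.5 63 342 -21 0.9;0.5 70 380 -24 1")

```text
time_s: 10.03
tool_pos: [0.43, -0.2291, 0.3107]
eef_rot: [[-0.225, -0.969, 0.106], [-0.974, 0.223, -0.028], [0.004, -0.109, -0.994]]
wrist_force: [0.0, -0.7, -0.5]
width: 0.504
finger_force: 0.0
```

```bash
python3 go.py .2 -.55 .32
```

```text
10.0333 [-0.6669  0.0422  1.6678  0.0443  1.3312  2.6931] 3.041132636201934
[ 0.43   -0.2291  0.3107] 0.48717102693564296 -0.48948017307139563
[[-0.2251 -0.9686  0.1055]
 [-0.9743  0.2233 -0.0283]
 [ 0.0039 -0.1092 -0.994 ]]
lean 6.271946138838682 dir -15.02577204760287
delta [364.5049 150.0611 -24.4255] norm 394.94148523873315
```

Request:
send_rows(commands="0.5 36 15 -2 0.09;0.5 73 30 -5 0.18;0.5 110 45 -7 0.27;0.5 146 60 -10 0.36;0.5 182 75 -12 0.45;0.5 219 90 -15 0.54;0.5 255 105 -17 0.63;0.5 292 120 -20 0.72;0.5 328 135 -22 0.81;0.5 364 150 -24 0.9")

```text
time_s: 10.87
tool_pos: [0.2005, -0.5514, 0.3197]
eef_rot: [[-0.899, -0.426, 0.102], [-0.431, 0.902, -0.03], [-0.079, -0.071, -0.994]]
wrist_force: [1.0, -1.5, -0.2]
width: 0.505
finger_force: 0.0
```

```bash
python3 go.py .2 -.55 .32
```

```text
10.8667 [-1.4053  0.2236  1.4296  0.0967  1.4424  2.8531] 3.09552511512718
[ 0.2005 -0.5514  0.3197] 0.5866909327088126 -1.2219609109048035
[[-0.899  -0.4258  0.1021]
 [-0.4306  0.902  -0.03  ]
 [-0.0793 -0.071  -0.9943]]
lean 6.1082828997590735 dir -16.389326414649055
delta [-0.1316  1.4252 -0.4363] norm 1.4963072297436169
```

Request:
send_rows(commands="0.5 0 0 0 0.1;0.5 0 0 0 0.2;0.5 0 0 0 0.3;0.5 0 0 0 0.4;0.5 0 0 0 0.5;0.5 0 0 0 0.6;0.5 0 0 0 0.7;0.5 0 0 0 0.8;0.5 0 0 0 0.9;0.5 0 0 0 1")

```text
time_s: 11.7
tool_pos: [0.1084, -0.5313, 0.2823]
eef_rot: [[-0.944, 0.108, 0.311], [0.08, 0.992, -0.099], [-0.319, -0.068, -0.945]]
wrist_force: [-0.2, -0.1, -0.4]
width: 0.498
finger_force: 0.0
```

```bash
python3 go.py .2 -.55 .32
```

```text
11.7 [-1.7424  0.1529  1.6589  0.3426  1.2987  2.979 ] 3.11054098689294
[ 0.1084 -0.5313  0.2823] 0.5422766542739936 -1.3696055955575595
[[-0.9442  0.1076  0.3112]
 [ 0.0804  0.9918 -0.099 ]
 [-0.3193 -0.0685 -0.9452]]
lean 19.063010732994332 dir -17.647959828949478
delta [-100.0542  -11.2315   -5.2429] norm 100.81900263776548
```

Request:
send_rows(commands="0.5 -30 20 3 0;0.5 -60 40 6 0;0.5 -90 60 10 0;0.5 -120 80 13 0;0.5 -150 100 17 0;0.5 -180 120 20 0;0.5 -210 140 24 0;0.5 -240 160 27 0;0.5 -270 180 30 0;0.5 -300 200 34 0")

```text
time_s: 12.53
tool_pos: [0.1951, -0.3995, 0.2521]
eef_rot: [[-0.928, 0.068, 0.367], [0.032, 0.994, -0.102], [-0.372, -0.083, -0.925]]
wrist_force: [0.2, -0.1, -0.1]
width: 0.5
finger_force: 0.0
```

```bash
python3 go.py .45 -.33 .32
```

```text
12.5333 [-1.6255 -0.0175  1.9484  0.4183  1.1562  2.9791] 3.087198935773432
[ 0.1951 -0.3995  0.2521] 0.4445960051000325 -1.1164489042937378
[[-0.9278  0.0681  0.3667]
 [ 0.0325  0.9942 -0.1024]
 [-0.3716 -0.0831 -0.9247]]
lean 22.37983318601461 dir -15.599264651074263
delta [-259.4487   80.794    23.5947] norm 272.7599678928136
```

Request:
send_rows(commands="0.5 -30 28 -2 -0.12;0.5 -60 56 -4 -0.24;0.5 -90 84 -6 -0.36;0.5 -120 112 -8 -0.48;0.5 -150 140 -10 -0.6;0.5 -180 168 -12 -0.72;0.5 -210 196 -13 -0.84;0.5 -240 224 -14 -0.96;0.5 -270 252 -15 -1.08;0.5 -300 280 -16 -1.2")

```text
time_s: 13.37
tool_pos: [0.4693, -0.1477, 0.3507]
eef_rot: [[-0.386, -0.844, 0.373], [-0.92, 0.38, -0.093], [-0.064, -0.379, -0.923]]
wrist_force: [-1.1, -0.8, -0.2]
width: 0.499
finger_force: 0.0
```

```bash
python3 go.py .50 -.12 .36
```

```text
13.3667 [-0.5367 -0.1448  1.8124  0.1251  1.0977  2.979 ] 2.765329133415616
[ 0.4693 -0.1477  0.3507] 0.49203372692227393 -0.3048746712983477
[[-0.3862 -0.8436  0.3731]
 [-0.9202  0.3802 -0.0928]
 [-0.0636 -0.3792 -0.9231]]
lean 22.612873608765916 dir -13.964104074434372
delta [-37.9182 -18.8655   0.2642] norm 42.35290129734215
```

Request:
send_rows(commands="0.5 0 0 0 0.1;0.5 0 0 0 0.2;0.5 0 0 0 0.3;0.5 0 0 0 0.4;0.5 0 0 0 0.5;0.5 0 0 0 0.6;0.5 0 0 0 0.7;0.5 0 0 0 0.8;0.5 0 0 0 0.9;0.5 0 0 0 1")

```text
time_s: 14.2
tool_pos: [0.3875, -0.2073, 0.3046]
eef_rot: [[-0.777, -0.344, 0.527], [-0.415, 0.909, -0.018], [-0.473, -0.233, -0.85]]
wrist_force: [0.2, -0.5, -0.3]
width: 0.499
finger_force: 0.0
```

```bash
python3 go.py .50 -.12 .36
```

```text
14.2 [-1.1037 -0.2153  2.0492  0.5496  1.0865  2.979 ] 2.9204212498086726
[ 0.3875 -0.2073  0.3046] 0.4394870705466134 -0.4912795720588777
[[-0.7771 -0.3444  0.5268]
 [-0.4153  0.9095 -0.018 ]
 [-0.4729 -0.2328 -0.8498]]
lean 31.810609023830626 dir -1.9570716677946385
delta [-149.8919   27.7777   10.5982] norm 152.81197992647594
```

Request:
send_rows(commands="0.5 -24 29 -6 -0.12;0.5 -48 58 -12 -0.24;0.5 -72 87 -18 -0.36;0.5 -96 116 -24 -0.48;0.5 -120 145 -30 -0.6;0.5 -144 174 -36 -0.72;0.5 -168 203 -42 -0.84;0.5 -192 232 -48 -0.96;0.5 -216 261 -54 -1.08;0.5 -240 290 -60 -1.2")

```text
time_s: 15.03
tool_pos: [0.4263, 0.0591, 0.3851]
eef_rot: [[0.071, -0.846, 0.529], [-0.997, -0.077, 0.011], [0.031, -0.528, -0.849]]
wrist_force: [-0.5, -0.2, -0.1]
width: 0.496
finger_force: 0.0
```

Request:
send_rows(commands="0.5 0 0 0 0.1;0.5 0 0 0 0.2;0.5 0 0 0 0.3;0.5 0 0 0 0.4;0.5 0 0 0 0.5;0.5 0 0 0 0.6;0.5 0 0 0 0.7;0.5 0 0 0 0.8;0.5 0 0 0 0.9;0.5 0 0 0 1")

```text
time_s: 15.87
tool_pos: [0.3614, -0.0204, 0.3632]
eef_rot: [[-0.573, -0.575, 0.584], [-0.665, 0.742, 0.078], [-0.478, -0.344, -0.808]]
wrist_force: [-0.3, -1.3, -1.5]
width: 0.504
finger_force: 0.0
```

```bash
python3 go.py .50 -.2 .25
```

```text
15.8667 [-0.8961 -0.5401  2.097   0.5558  1.2739  2.979 ] 2.8307343570118837
[ 0.3614 -0.0204  0.3632] 0.36194160057723895 -0.056404484717142475
[[-0.5733 -0.5749  0.5838]
 [-0.6653  0.7425  0.0779]
 [-0.4782 -0.3438 -0.8082]]
lean 36.083713432884686 dir 7.59588456282051
delta [  94.1572 -174.1274  158.4472] norm 253.55759039956195
```

Request:
send_rows(commands="0.5 22 -12 14 -0.12;0.5 44 -24 28 -0.24;0.5 66 -36 42 -0.36;0.5 88 -48 56 -0.48;0.5 110 -60 72 -0.6;0.5 132 -72 86 -0.72;0.5 154 -84 100 -0.84;0.5 176 -96 115 -0.96;0.5 198 -108 130 -1.08;0.5 220 -119 145 -1.2")

```text
time_s: 16.7
tool_pos: [0.389, -0.244, 0.1828]
eef_rot: [[0.182, -0.792, 0.583], [-0.983, -0.169, 0.077], [0.038, -0.587, -0.809]]
wrist_force: [0.2, -0.3, 1.3]
width: 0.503
finger_force: 0.0
```

Request:
send_rows(commands="0.5 0 0 0 -0.12;0.5 0 0 0 -0.24;0.5 0 0 0 -0.36;0.5 0 0 0 -0.48;0.5 0 0 0 -0.6;0.5 0 0 0 -0.72;0.5 0 0 0 -0.84;0.5 0 0 0 -0.96;0.5 0 0 0 -1.08;0.5 0 0 0 -1.2")

```text
time_s: 17.53
tool_pos: [0.389, -0.2426, 0.1839]
eef_rot: [[0.804, -0.116, 0.583], [-0.197, -0.977, 0.077], [0.561, -0.177, -0.809]]
wrist_force: [-0.3, -0.3, -0.3]
width: 0.501
finger_force: 0.0
```

```bash
cat > look.py <<'E'
exec(open("st.py").read())
h=np.array([R[0,2],R[1,2],0]);h/=np.linalg.norm(h); yh=np.cross([0,0,1],h)  # left
# yaw so that tool y = -left (tool x forward-up)
yt=-yh; print("yaw needed",np.arctan2(yt@-R[:,0],yt@R[:,1]))
c=cam("wrist"); im=c["pixels"]; cv2.imwrite("pics/wl.png",im)
hsv=cv2.cvtColor(im,cv2.COLOR_BGR2HSV)
q=[("steel1_center",.018),("white1_center",.018),("tray",.008)] 
for n,z in q:
    for r in arm.spot_in("wrist",n): print(n,round(r["score"],2),np.round(r["point"],1),atz(c,r["point"],z))
# expected balls
E=np.array([[.560,-.285,.018],[.504,-.229,.018],[.448,-.229,.018],[.448,-.285,.018],[.504,-.285,.018]]);print(proj(c,E))
E
python3 look.py
```

```text
17.5333 [-1.2692  0.0902  2.1988  0.8177  0.9187 -0.0595] 3.207669809068443
[ 0.389  -0.2426  0.1839] 0.4584511197867575 -0.5575811374324973
[[ 0.804  -0.1163  0.5832]
 [-0.1975 -0.9772  0.0774]
 [ 0.5609 -0.1774 -0.8086]]
lean 36.038647952787265 dir 7.562984529501368
yaw needed -0.3063550229602388
steel1_center 0.75 [294.  123.1] [ 0.5622 -0.2894  0.018 ]
steel1_center 0.35 [296.8 160.9] [ 0.5059 -0.2838  0.018 ]
white1_center 0.75 [ 35.9 126.1] [0.6538 0.1233 0.018 ]
white1_center 0.52 [300.5 203.2] [ 0.4489 -0.2787  0.018 ]
white1_center 0.37 [276.8 176.2] [ 0.4898 -0.2553  0.018 ]
tray 0.56 [277.5 176.6] [ 0.4932 -0.2557  0.008 ]
[[291.0042 125.1294]
 [255.4572 169.8442]
 [260.7607 210.4763]
 [305.7752 203.0833]
 [298.0011 162.0558]]
```

View pics/wl.png

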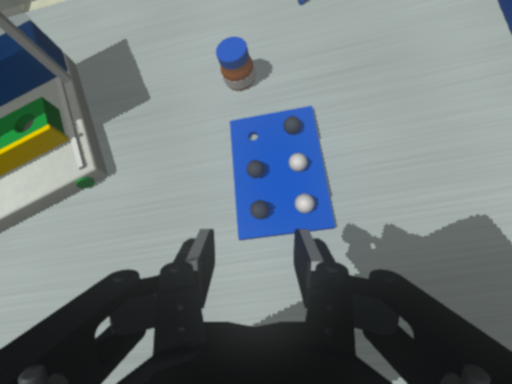

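```bash
cat > blob.py <<'E'
from h import *
def balls(c,guess):
    im=cv2.cvtColor(c["pixels"],cv2.COLOR_BGR2HSV); out=[]
    for g in guess:
        u,v=proj(c,g)[0]; u0,v0=int(u),int(v); r=14
        w=im[max(0,v0-r):v0+r+1,max(0,u0-r):u0+r+1]
        m=(w[...,1]<150).astype(np.uint8)  # not blue tray
        n,l,st,ce=cv2.connectedComponentsWithStats(m)
        ok=[i for i in range(1,n) if 40<st[i,4]<500]
        if not ok: out.append(None); continue
        i=min(ok,key=lambda i:np.hypot(*(ce[i]-r))); px=ce[i]+[max(0,u0-r),max(0,v0-r)]
        out.append((px,st[i,4],atz(c,px,.018)))
    return out
E
cat > plan.py <<'E'
# plan.py bx by bz d_back offx  : tool-frame deltas (mm) to put ball at (-offx) of pad, for several stand-offs
import sys
exec(open("st.py").read())
h=np.array([R[0,2],R[1,2],0]);h/=np.linalg.norm(h); yt=-np.cross([0,0,1],h); zt=R[:,2]; xt=np.cross(yt,zt)
yaw=np.arctan2(yt@-R[:,0],yt@R[:,1]); print("yaw",yaw)
a=list(map(float,sys.argv[1:6]))
for back in (150,100,60,30,0):
    T=np.array(a[:3])+a[4]*xt/1000-(a[3]+back)*zt/1000
    print(back,"world",T,"delta",R.T@(T-p)*1000)
E
python3 - <<'E'
from h import *; from blob import balls
c=cam("wrist")
for b in balls(c,[[.560,-.285,.018],[.504,-.229,.018],[.448,-.229,.018],[.448,-.285,.018],[.504,-.285,.018]]): print(b)
E
python3 plan.py .448 -.229 .018 4.5 5
```

```text
(array([291.8492, 124.2302]), np.int32(252), array([ 0.5604, -0.2865,  0.018 ]))
(array([255.1885, 168.4754]), np.int32(244), array([ 0.506 , -0.2286,  0.018 ]))
(array([259.7914, 209.3165]), np.int32(278), array([ 0.4497, -0.2273,  0.018 ]))
(array([304.8931, 202.4682]), np.int32(346), array([ 0.4484, -0.2833,  0.018 ]))
(array([297.8135, 161.1994]), np.int32(311), array([ 0.5046, -0.2847,  0.018 ]))
17.7833 [-1.2693  0.0905  2.1988  0.8178  0.9191 -0.0501] 3.2084530125474853
[ 0.389  -0.2424  0.1838] 0.45835595509484617 -0.5571636614967961
[[ 0.8028 -0.1237  0.5832]
 [-0.2069 -0.9752  0.0781]
 [ 0.5591 -0.1834 -0.8085]]
lean 36.04692470065736 dir 7.625294835640264
yaw -0.3169212900247108
150 world [ 0.3619 -0.2405  0.1459] delta [-43.3933   8.5204  15.008 ]
100 world [ 0.3911 -0.2366  0.1054] delta [-43.3933   8.5204  65.008 ]
60 world [ 0.4144 -0.2335  0.0731] delta [-43.3933   8.5204 105.008 ]
30 world [ 0.4319 -0.2312  0.0488] delta [-43.3933   8.5204 135.008 ]
0 world [ 0.4494 -0.2288  0.0246] delta [-43.3933   8.5204 165.008 ]
```

Request:
send_rows(commands="0.45 -10 2 10 -0.08;0.45 -20 4 25 -0.16;0.45 -30 6 40 -0.24;0.45 -42 8 60 -0.317;0.45 -42 8 80 -0.317;0.45 -42 8 100 -0.317;0.45 -42 8 115 -0.317;0.45 -42 8 125 -0.317;0.45 -42 8 130 -0.317;0.45 -42 8 130 -0.317", force=30)

```text
time_s: 18.62
tool_pos: [0.4304, -0.231, 0.0529]
eef_rot: [[0.801, 0.135, 0.583], [0.109, -0.991, 0.08], [0.588, -0.001, -0.809]]
wrist_force: [0.1, -0.1, 0.5]
width: 0.454
finger_force: 0.0
```

```bash
python3 plan.py .4495 -.228 .018 4.5 5; python3 - <<'E'
from h import *
c=cam("wrist"); print(proj(c,[.4495,-.228,.018])); cv2.imwrite("pics/g1.png",c["pixels"])
E
```

```text
18.6167 [-1.1337  0.4441  2.3109  1.3207  0.6184 -0.8995] 3.373430799004354
[ 0.4304 -0.231   0.0529] 0.4884499761226637 -0.49249970951162
[[ 0.8014  0.1349  0.5827]
 [ 0.1087 -0.9909  0.0799]
 [ 0.5881 -0.0006 -0.8088]]
lean 36.02529027099493 dir 7.803395061848972
yaw -0.0010985659198065047
150 world [ 0.3635 -0.2398  0.1459] delta [   0.0848   -0.3332 -114.8845]
100 world [ 0.3926 -0.2358  0.1055] delta [  0.0848  -0.3332 -64.8845]
60 world [ 0.4159 -0.2326  0.0731] delta [  0.0848  -0.3332 -24.8845]
30 world [ 0.4334 -0.2302  0.0488] delta [ 0.0848 -0.3332  5.1155]
0 world [ 0.4509 -0.2278  0.0246] delta [ 0.0848 -0.3332 35.1155]
[[252.6907 212.1787]]
```

View pics/g1.png

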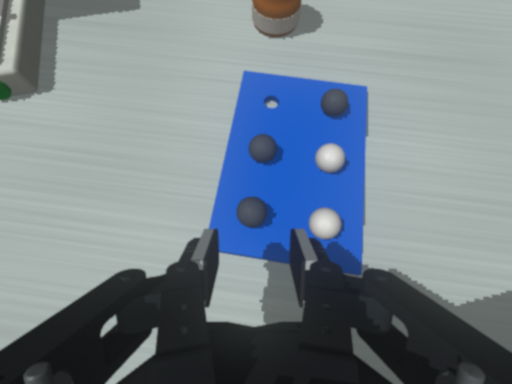

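Request:
send_rows(commands="0.4 0 0 6 0;0.4 0 0 14 0;0.4 0 0 22 0;0.4 0 0 29 0;0.4 0 0 33 0;0.4 0 0 35 0;0.4 0 0 35 0;0.2 0 0 35 0;0.1 0 0 35 0;0.1 0 0 35 0", force=30)

```text
time_s: 19.5
tool_pos: [0.4505, -0.2287, 0.0257]
eef_rot: [[0.801, 0.135, 0.583], [0.111, -0.991, 0.078], [0.589, 0.002, -0.808]]
wrist_force: [0.2, 0.1, 0.3]
width: 0.101
finger_force: 0.0
```

```bash
python3 st.py; python3 - <<'E'
from h import *
s=arm.get_state(); print(s["wrist_force"],s["width"],s["finger_force"])
E
```

```text
19.5 [-1.0757  0.5285  2.3057  1.4876  0.5852 -1.0363] 3.4194239466054777
[ 0.4505 -0.2287  0.0257] 0.5051914018992752 -0.46975738494004693
[[ 0.8008  0.1353  0.5834]
 [ 0.1105 -0.9908  0.0781]
 [ 0.5886  0.0019 -0.8084]]
lean 36.05993033740357 dir 7.625658127998834
[0.2299 0.0996 0.3327] 0.10070271199631449 0.0
```

```bash
python3 - <<'E'
from h import *
from blob import balls
c=cam("wrist"); cv2.imwrite("pics/g2.png",c["pixels"]); print(proj(c,[[.4505,-.228,.018],[.560,-.285,.018],[.504,-.229,.018]]))
d=cam("side"); cv2.imwrite("pics/g2s.png",cv2.resize(d["pixels"][270:384,170:340],None,fx=3,fy=3))
a=cv2.resize(c["pixels"],(440,330)); b=cv2.resize(d["pixels"][280:370,190:310],(360,270)); o=np.zeros((330,800,3),np.uint8);o[:,:440]=a;o[:270,440:]=b;cv2.imwrite("pics/g2.png",o)
E
```

```text
[[251.9764 228.5022]
 [344.1056 101.3789]
 [263.6354 156.261 ]]
```

View pics/g2.png

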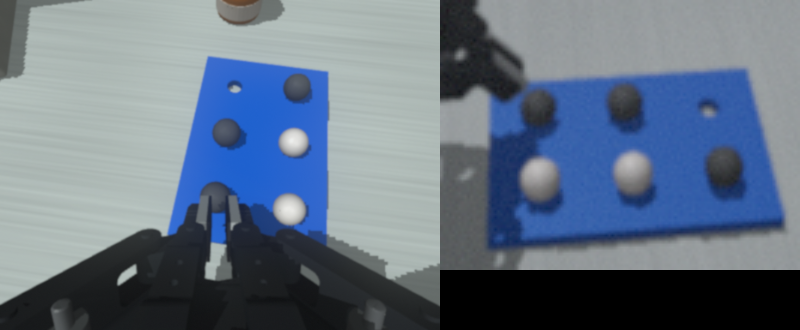

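```bash
python3 - <<'E'
from h import *
s=arm.get_state();p=s["tool_pos"];R=s["eef_rot"]
d=cam("side")
P=[p+R@np.array([x,0,z])/1000 for z in (-20,-8,0,11) for x in (-11,0,11)]+[np.array([.4505,-.228,.018])]
uv=proj(d,P); print(np.c_[np.round((uv-[190,280])*3+[440,0],0), np.array(P)])
g=cv2.cvtColor(d["pixels"],cv2.COLOR_BGR2GRAY)[280:330,190:235]
print(g[8:50:2,8:44:2])
c=cam("wrist"); print("wrist(scaled)",proj(c,P)*[440/512,330/384])
E
```

```text
[[506.      96.       0.43    -0.2314   0.0352]
 [519.      86.       0.4388  -0.2302   0.0417]
 [533.      76.       0.4476  -0.229    0.0482]
 [517.     105.       0.437   -0.2305   0.0255]
 [531.      95.       0.4458  -0.2293   0.032 ]
 [544.      85.       0.4546  -0.228    0.0385]
 [525.     111.       0.4417  -0.2298   0.0191]
 [538.     101.       0.4505  -0.2286   0.0256]
 [552.      91.       0.4593  -0.2274   0.032 ]
 [535.     119.       0.4481  -0.229    0.0102]
 [548.     109.       0.4569  -0.2278   0.0167]
 [562.      99.       0.4657  -0.2265   0.0231]
 [538.     109.       0.4505  -0.228    0.018 ]]
[[ 47  41  33  41 132 157 155 153 156 155 153 152 150 153 153 154 152 154]
 [ 34  39  40  42 117 153 159 154 158 155 155 151 153 154 152 155 152 153]
 [ 40  34  39  50  87 120 152 156 157 157 155 153 154 153 153 154 154 154]
 [ 38  33  45  45  35  49 103 144 155 156 158 154 149 153 155 153 155 157]
 [ 67  38  35  43  40  44  40  92 142 153 157 151 151 151 153 155 156 154]
 [ 83  44  38  31  41  80  69  38  77 129 154 156 154 157 154 156 156 155]
 [ 37  38  33  45  37  76
[... 688 characters left out ...]
 83  51  50  55  50  46  75  95  94]
 [157 156 155 159 129  97  93  98  94  92  52  47  41  39  42  60  84  98]
 [156 155 157 158 130  94  99  98  96  94  65  51  52  46  52  63  92  96]
 [156 154 157 158 117  89  92  82  76  66  58  53  51  53  58  85  98  95]
 [155 155 157 158 107  55  56  56  51  50  50  51  65  77  94  96  93  96]
 [131 137 134 140 103  51  50  53  49  50  49  55  77  97  94  91  93  93]]
wrist(scaled) [[217.3813 220.9945]
 [217.3822 205.7489]
 [217.383  189.9286]
 [217.4175 212.8023]
 [217.4189 198.4427]
 [217.4204 183.579 ]
 [217.439  207.9183]
 [217.4407 194.0955]
 [217.4425 179.8086]
 [217.4659 201.8403]
 [217.4679 188.6943]
 [217.47   175.132 ]
 [216.6235 196.3796]]
```

Request:
send_rows(commands="0.42 0 0 0 0;0.42 0 0 0 0;0.42 0 0 0 0;0.42 0 0 0 0;0.42 0 0 5 0;0.42 0 0 10 0;0.42 0 0 16 0;0.42 0 0 21 0;0.42 0 0 25 0;0.42 0 0 27 0")

```text
time_s: 20.53
tool_pos: [0.4666, -0.2261, 0.0028]
eef_rot: [[0.801, 0.136, 0.583], [0.111, -0.991, 0.079], [0.588, 0.001, -0.809]]
wrist_force: [0.3, 0.2, 0.0]
width: 0.42
finger_force: 0.0
```

```bash
python3 - <<'E'
from h import *
s=arm.get_state();print(s["tool_pos"],s["wrist_force"],s["width"])
d=cam("side");c=cam("wrist")
a=cv2.resize(c["pixels"],(440,330)); b=cv2.resize(d["pixels"][280:370,190:310],(360,270)); o=np.zeros((330,800,3),np.uint8);o[:,:440]=a;o[:270,440:]=b;cv2.imwrite("pics/g3.png",o)
E
```

```text
[ 0.4666 -0.2261  0.0028] [0.3235 0.2467 0.0312] 0.42032409387833125
```

View pics/g3.png

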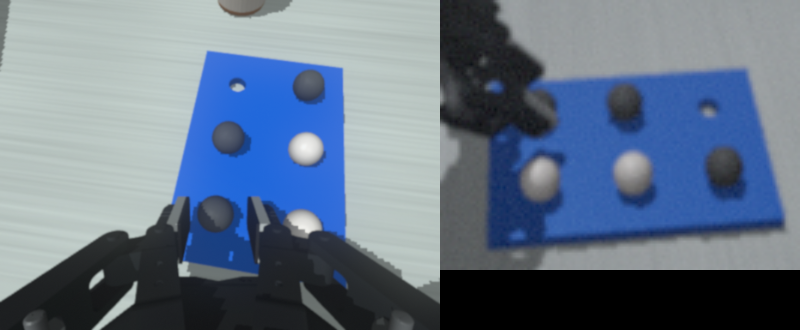

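Request:
send_rows(commands="0.42 0 0 2 0;0.2 0 0 2 0;0.1 0 0 2 0;0.1 0 0 2 0;0.1 0 0 2 0;0.1 0 0 2 0;0.1 0 0 2 0;0.1 0 0 -5 0;0.1 0 0 -15 0;0.1 0 0 -25 0", force=30)

```text
time_s: 21.47
tool_pos: [0.4515, -0.2296, 0.0236]
eef_rot: [[0.802, 0.135, 0.583], [0.111, -0.991, 0.077], [0.588, 0.003, -0.809]]
wrist_force: [-0.4, -0.3, -0.3]
width: 0.223
finger_force: 28.6
```

```bash
python3 - <<'E'
from h import *
s=arm.get_state();print(s["tool_pos"],s["wrist_force"],s["width"],s["finger_force"],s["qpos"])
c=cam("wrist"); 
for q in ("steel1_center","white1_center"):
  print([(round(r["score"],2),np.round(r["point"])) for r in arm.spot_in("wrist",q)])
E
```

```text
[ 0.4515 -0.2296  0.0236] [-0.437  -0.2573 -0.3452] 0.223480661087587 28.61655682325363 [-1.0726  0.5339  2.3039  1.4961  0.5824 -1.0427]
[(0.75, array([345., 100.]))]
[(0.74, array([330., 246.]))]
```

```bash
python3 - <<'E'
from h import *
s=arm.get_state();p=s["tool_pos"];R=s["eef_rot"]
for n in ("wrist","side"):
    c=cam(n); H=p+R@np.array([-4.2,0,-23.8])/1000
    u=proj(c,[H,[.4505,-.228,.018]]); print(n,u)
    g=cv2.cvtColor(c["pixels"],cv2.COLOR_BGR2GRAY)
    for q in u:
        a,b=map(int,q); print(g[b-24:b+25:4,a-32:a+33:4]); print(c["pixels"][b,a])
E
```

```text
wrist [[252.9442 249.3528]
 [249.7157 229.6964]]
[[100  99  98  97  96  92  68  63  69  90  92  91  91  92  91  92  92]
 [100 114 112  74  82  65 100  96  81  56  70  89  91  69  75 110 111]
 [104 113 113  53  77  74  58  71  69  67  61  55  76  70  56 111 111]
 [ 98 112 112  45  63  49  53  79  77  74  70  64  55  48  41 110 110]
 [109 112 107  44  44  52  53  75  81  79  74  71  62  44  38 108 110]
 [113 112  96  41  45  53  54  54  83  82  79  74  66  47  37  98 110]
 [113 112  77  40  46  53  55  55  57  85  79  76  68  48  36  83 110]
 [112 112  55  38  46  53  55  56  58  60  79  75  68  47  36  58 109]
 [116 115  46  37  46  53  56  56  56  58  57  66  66  47  36  42 113]
 [ 93 147  53  36  45  52  54  54  55  56  56  56  53  42  35  59 169]
 [ 44  96  45  36  79  58  51  54  53  55  54  54  52  47  36  59 133]
 [ 44  41  43  36  87  98  74  52  51  50  51  55  58  49  35  52  43]
 [ 43  37  43  36  96  99  99  97  95  63  60  59  58  57  35  51  38]]
[69 58 52]
[[101 100 100  98  97  96  96  94  93  93  92  92  92  91  91  91  91]
 [101 100  99  98  97  96  95  95  93  93  92
[... 2042 characters left out ...]
5  86 143 155 156 158 158 155 155 155 142 145]
 [ 39  36  28  36  35  26  61  93  99  98  95  93  92  91  91  77  79]
 [ 36  33  36  80  60  29  24  58  96  91  96  96  93  91  71  70  60]
 [127 116 119 155 133  64  54  82  79  94  93  95  92  93  64  57  43]
 [158 152 157 158 129  96  95  94 126  92  92  95  91  92  70  46  49]
 [159 152 156 155 112  59  55  54  61  91  95  93  93  94  95  81  73]
 [106  95 106 106  77  54  47  48  49  92  96  95  94  93  95  91  91]
 [109  96  96  93  71  50  50  50 119 110  93  94  93  90  95 152 180]
 [126  92 124  95  67  47  54 152 188 158 100  92  95  93  91 167 169]
 [ 99  95  95  95  66  49  47 145 157 127  92  94  93  94  88 125 128]]
[147  83  45]
```

Request:
send_rows(commands="0.1 15 0 -20 0;0.1 35 0 -48 0;0.1 57 -5 -78 0;0.1 75 -20 -100 0;0.1 88 -45 -104 0;0.1 98 -75 -99 0;0.1 108 -105 -91 0;0.1 118 -135 -84 0;0.1 128 -165 -77 0;0.1 138 -195 -70 0")

```text
time_s: 22.55
tool_pos: [0.4951, -0.0238, 0.1612]
eef_rot: [[0.801, 0.135, 0.584], [0.11, -0.991, 0.079], [0.589, 0.001, -0.808]]
wrist_force: [-0.1, -0.8, -1.2]
width: 0.227
finger_force: 28.8
```

Request:
send_rows(commands="0.1 10 -30 7 0;0.1 20 -60 14 0;0.1 30 -90 21 0;0.1 40 -115 28 0;0.1 48 -135 34 0;0.1 54 -150 37 0;0.1 54 -157 38 0;0.1 54 -160 38 0;0.1 54 -160 38 0;0.1 54 -160 38 0")

```text
time_s: 23.38
tool_pos: [0.5396, 0.1444, 0.1685]
eef_rot: [[0.807, 0.138, 0.574], [0.114, -0.99, 0.079], [0.58, 0.002, -0.815]]
wrist_force: [0.3, -0.3, 0.5]
width: 0.232
finger_force: 28.8
```

```bash
python3 st.py; python3 - <<'E'
from h import *
s=arm.get_state(); print(s["width"],s["finger_force"],s["wrist_force"])
c=cam("wrist"); cv2.imwrite("pics/m1.png",c["pixels"])
print(proj(c,[[.602,.148,.066],[.5844,.200,.066],[.6196,.096,.066]]))
for q in ("well_left","well_middle","well_right","carriage_front","guard_edge"):
  print(q,[(round(r["score"],2),np.round(r["point"],1),atz(c,r["point"],.066 if "well" in q else .052 if "car" in q else .19)) for r in arm.spot_in("wrist",q)])
E
```

```text
23.3833 [ 0.1388  0.1404  2.1868 -0.0067  0.1959  1.5764] 2.5230937085525356
[0.5396 0.1444 0.1685] 0.5585669479234479 0.2615639206172803
[[ 0.8068  0.1385  0.5744]
 [ 0.1138 -0.9904  0.0789]
 [ 0.5798  0.0017 -0.8147]]
lean 35.43769744359467 dir 7.825153403210304
0.23224563173021276 28.784357607364655 [ 0.3179 -0.2643  0.4899]
[[257.994  189.9203]
 [205.4916 199.1968]
 [309.2319 180.8672]]
well_left [(0.66, array([260.5, 194.3]), array([0.5976, 0.1448, 0.066 ]))]
well_middle [(0.87, array([264. , 197.5]), array([0.5946, 0.1408, 0.066 ]))]
well_right [(0.65, array([262. , 196.5]), array([0.5954, 0.1429, 0.066 ]))]
carriage_front [(0.75, array([260.6, 196. ]), array([0.6006, 0.1447, 0.052 ]))]
guard_edge [(0.69, array([251.8, 105. ]), array([0.6132, 0.1556, 0.19  ]))]
```

View pics/m1.png

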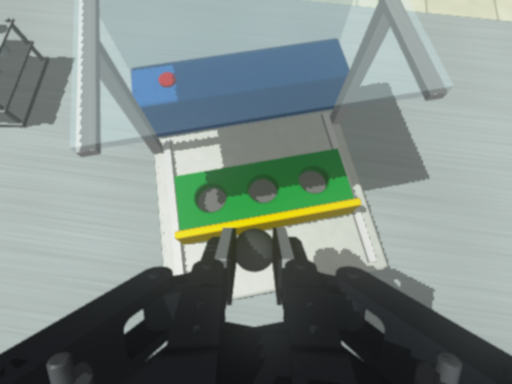

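```bash
cat > wells.py <<'E'
from h import *
def wells(c):
    im=c["pixels"].astype(int); g=((im[...,1]>im[...,0]*1.6)&(im[...,1]>im[...,2]*1.6)&(im[...,1]>45)).astype(np.uint8)
    n,l,st,ce=cv2.connectedComponentsWithStats(g); i=1+np.argmax(st[1:,4]); m=(l==i).astype(np.uint8)
    cs,hh=cv2.findContours(m,cv2.RETR_CCOMP,cv2.CHAIN_APPROX_NONE)
    out=[]
    for k,q in enumerate(cs):
        if hh[0][k][3]>=0 and cv2.contourArea(q)>150:
            e=cv2.fitEllipse(q); out.append((e[0],e[1],atz(c,e[0],.066)))
    return sorted(out,key=lambda o:o[0][0])
E
python3 - <<'E'
from h import *; from wells import wells
s=arm.get_state();p=s["tool_pos"];R=s["eef_rot"]
c=cam("wrist")
W=wells(c)
for w in W: print(w)
print("ball pred px",proj(c,p+R@np.array([-4.2,0,-23.8])/1000))
X=np.array([w[2] for w in W])
if len(X)==3:
    e=X[0]-X[2]; print("pitch",np.linalg.norm(e)/2,"mill yaw",np.degrees(np.arctan2(e[1],e[0]))-90)
d=cam("top"); 
for w in wells(d): print("top",w)
g=cv2.cvtColor(c["pixels"],cv2.COLOR_BGR2GRAY); print(g[220:280:4,224:288:4])
E
```

```text
((207.85362243652344, 197.4713592529297), (28.157062530517578, 31.737436294555664), array([0.5859, 0.1951, 0.066 ]))
((259.6218566894531, 189.19485473632812), (25.057453155517578, 29.848966598510742), array([0.6022, 0.1435, 0.066 ]))
((309.5691223144531, 180.03216552734375), (23.20415496826172, 30.066667556762695), array([0.6195, 0.0928, 0.066 ]))
ball pred px [[252.9139 249.3173]]
pitch 0.053833567989031286 mill yaw 18.164659177418812
[[141 160 188 198 201 203 204 205 202 193 171 144 118 107 106 106]
 [206 207 206 202 190 166 133 114 106 105 105 105 104 107 113 132]
 [133 129  93  94 104 105  96  84  85  97 132 145 134 113 119 137]
 [115 115  62  91  97  61  73  73  71  68  84 203 158  70 115 115]
 [115 115  54 163  58  60  81  81  79  76  71  66 132  58 115 115]
 [115 112  51  52  59  60  67  86  85  81  78  71  57  54 113 115]
 [115 104  50  54  60  62  63  71  88  84  82  74  60  53 108 116]
 [115  86  49  55  61  63  64  66  77  86  83  75  60  52  95 114]
 [114  67  49  56  61  64  65  67  70  80  84  77  61  52  74 114]
 [114  55  48  55  62  63  65  66  68  66  76  74  60  51  59 114]
 [166  66  47  55  61  63  65  66  67  67  67  66  57  52  69 171]
 [110  56  47 167  70  62  64  64  66  66  65  74 144  53  70 146]
 [ 63  52  48 189 216  94  63  63  64  65 114 217 170  52  65  75]
 [ 48  52  47 212 224 222 217 195 191 218 223 223 211  52  64  53]
 [ 47  52  48 221 224 223 224 225 224 224 223 222 213  53  64  53]]
```

Request:
send_rows(commands="0.1 0 2 12 0;0.1 0 4 28 0;0.1 0 6 46 0;0.1 1 9 64 0;0.1 1 9 82 0;0.1 1 9 100 0;0.1 1 9 115 0;0.1 1 9 126 0;0.1 1 9 132 0;0.1 1 9 134 0")

```text
time_s: 24.62
tool_pos: [0.6321, 0.1463, 0.0971]
eef_rot: [[0.847, 0.137, 0.513], [0.117, -0.991, 0.071], [0.518, -0.001, -0.855]]
wrist_force: [-0.1, 0.1, -0.2]
width: 0.229
finger_force: 28.8
```

```bash
cat > chk.py <<'E'
exec(open("st.py").read())
print(s["width"],s["finger_force"],s["wrist_force"])
b=p+R@np.array([-4.2,.5,-23.8])/1000; print("ball",b)
E
python3 chk.py; python3 - <<'E'
from h import *; from wells import wells
c=cam("wrist")
for w in wells(c): print(w)
print(proj(c,[[.602,.1435,.062],[.602,.1435,.066]]))
E
```

```text
24.6167 [0.1129 0.3845 2.0173 0.0679 0.1959 1.4837] 2.597696631896401
[0.6321 0.1463 0.0971] 0.6487574791425681 0.22742508890757604
[[ 0.8474  0.1368  0.513 ]
 [ 0.1166 -0.9906  0.0715]
 [ 0.518  -0.0007 -0.8554]]
lean 31.196439817523014 dir 7.92899220463507
0.22864485651093805 28.78194898366928 [-0.1461  0.1285 -0.1703]
ball [0.6164 0.1436 0.1152]
[[251.163  275.4643]
 [251.1148 275.5149]]
```

```bash
cat > fk.py <<'E'
import numpy as np
from scipy.optimize import least_squares
D=np.array([[.3588,1.5104,1.2725,.600,.2065],[.2205,1.4777,1.4394,.5534,.2973],[.9544,.2136,1.9611,.949,.2891],[.9631,.2142,1.926,.9629,.2808],[1.0019,.2152,1.847,.9938,.2443],[.739,.77,1.5537,.8855,.2367],[.3845,2.0173,.1959,.6488,.0971],[.1404,2.1868,.1959,.5586,.1685]])
def f(P,q2,q3,q5):
    a,h,L1,L2,d,Lt=P; A=q2+q3; S=A+q5
    return a+L1*np.sin(q2)+L2*np.sin(A)+d*np.cos(A)+Lt*np.sin(S), h+L1*np.cos(q2)+L2*np.cos(A)-d*np.sin(A)+Lt*np.cos(S)
def res(P):
    r,z=f(P,*D[:,:3].T); return np.r_[r-D[:,3],z-D[:,4]]
s=least_squares(res,[0,.3,.4,.4,0,.3]); P=s.x
if __name__=="__main__":
    print(P,np.abs(s.fun).max())
    # configs for TCP at r,z with lean phi, q5 signed
    for r,z,tag in [(.66,.06,"place"),(.549+.02,.16,"stage"),(.62,.1,"mid"),(.66,.06,"p2")]:
        for lean in (25,31,36,40):
            S=np.pi-np.radians(lean)
            for x0 in ([.4,2.0],[.6,1.5],[-.2,2.3]):
                o=least_squares(lambda x:np.r_[np.array(f(P,x[0],x[1],S-x[0]-x[1]))-[r,z]],x0)
                if o.cost<1e-8: print(tag,lean,o.x.round(3),"q5",round(S-o.x.sum(),3)); break
E
python3 fk.py
```

```text
[0.00375768 0.26855686 0.60996166 0.43330012 0.11193654 0.3991853 ] 0.001184026336077726
place 25 [0.463 1.924] q5 0.318
place 31 [0.466 2.017] q5 0.117
place 36 [0.483 2.092] q5 -0.062
place 40 [0.508 2.149] q5 -0.214
stage 25 [0.186 2.016] q5 0.503
stage 31 [0.172 2.11 ] q5 0.319
stage 36 [0.173 2.187] q5 0.153
stage 40 [0.186 2.25 ] q5 0.008
mid 25 [0.352 1.978] q5 0.376
mid 31 [0.35  2.072] q5 0.179
mid 36 [0.363 2.148] q5 0.003
mid 40 [0.385 2.208] q5 -0.149
p2 25 [0.463 1.924] q5 0.318
p2 31 [0.466 2.017] q5 0.117
p2 36 [0.483 2.092] q5 -0.062
p2 40 [0.508 2.149] q5 -0.214
```

```bash
python3 - <<'E'
from h import *
im=cv2.imread("pics/m1.png")
# camera of m1 from current camera-to-tool transform
s=arm.get_state();R=s["eef_rot"];p=s["tool_pos"];c=cam("wrist")
Rc=cv2.Rodrigues(np.array(c["rvec"]))[0]; o=ray(c,(0,0))[0]
oT=R.T@(o-p); RT=R.T@Rc.T
R1=np.array([[.8068,.1385,.5744],[.1138,-.9904,.0789],[.5798,.0017,-.8147]]);p1=np.array([.5396,.1444,.1685])
K=np.array(c["mtx"]); Rw=R1@RT; ow=p1+R1@oT
def az(u,z): d=Rw@np.linalg.inv(K)@np.array([u[0],u[1],1.]); return ow+d*(z-ow[2])/d[2]
A,B=az((77,154),.19),az((450,93),.19); print(A,B,np.linalg.norm(A-B))
m=np.array([np.cos(np.radians(18.4)),np.sin(np.radians(18.4))])
for nm,w in (("L",(.586,.195)),("M",(.602,.1435)),("R",(.6195,.093))): print(nm,"well minus edge along mill x (mm)",(np.array(w)-((A+B)/2)[:2])@m*1000, "front face", )
# yellow face / base front checks: plate top-front
print("cam now",o,"cam height/forward rel edge",(o[:2]-((A+B)/2)[:2])@m*1000)
for u in ((100,150),(95,140),(440,97),(250,118),(262,124)): print(u,az(u,.19),im[u[1]-6:u[1]+7:2,u[0]].tolist())
E
```

```text
[0.5636 0.2548 0.19  ] [0.641  0.0278 0.19  ] 0.23982568480849475
L well minus edge along mill x (mm) 1.4847152154335905 front face
M well minus edge along mill x (mm) 0.41080599896976705 front face
R well minus edge along mill x (mm) 1.0758598369198549 front face
cam now [0.6037 0.142  0.2752] cam height/forward rel edge 1.5197030196761636
(100, 150) [0.5681 0.2419 0.19  ] [[130, 131, 121], [129, 130, 121], [130, 132, 123], [132, 134, 128], [137, 139, 133], [164, 168, 158], [179, 182, 171]]
(95, 140) [0.5744 0.2472 0.19  ] [[158, 159, 148], [158, 159, 149], [158, 159, 149], [159, 159, 149], [156, 157, 147], [133, 133, 126], [122, 123, 117]]
(440, 97) [0.6368 0.0346 0.19  ] [[134, 136, 129], [127, 128, 123], [116, 119, 116], [123, 126, 122], [171, 174, 165], [180, 183, 172], [182, 185, 174]]
(250, 118) [0.6034 0.1553 0.19  ] [[130, 107, 82], [130, 107, 82], [130, 108, 82], [118, 96, 73], [97, 77, 58], [109, 102, 91], [120, 123, 116]]
(262, 124) [0.6001 0.1472 0.19  ] [[96, 76, 56], [107, 99, 87], [119, 122, 115], [119, 125, 119], [120, 125, 120], [121, 127, 122], [122, 127, 122]]
```

Request:
send_rows(commands="0.1 -8 2 -5 -0.04;0.1 -18 4 -11 -0.09;0.1 -28 6 -17 -0.14;0.1 -36 8 -22 -0.18;0.1 -38 8 -23 -0.18;0.1 -40 8 -20 -0.18;0.1 -43 8 -14 -0.18;0.1 -47 8 -8 -0.18;0.1 -50 8 -4 -0.18;0.1 -50 8 -3 -0.18")

```text
time_s: 25.55
tool_pos: [0.5942, 0.1327, 0.0906]
eef_rot: [[0.824, 0.291, 0.486], [0.294, -0.953, 0.072], [0.484, 0.084, -0.871]]
wrist_force: [-0.4, 0.1, -1.3]
width: 0.229
finger_force: 28.8
```

```bash
cat >> chk.py <<'E'
import sys
m=np.array([np.cos(np.radians(18.4)),np.sin(np.radians(18.4)),0]); l=np.cross([0,0,1],m)
W={"L":np.array([.586,.195,.062]),"M":np.array([.602,.1435,.062]),"R":np.array([.6195,.093,.062])}
w=W[sys.argv[1] if len(sys.argv)>1 else "M"]
print("ball rel well (mill x,y,z mm)",[(b-w)@v*1000 for v in (m,l,np.array([0,0,1.]))])
print("mill axes in tool: x",R.T@m,"y",R.T@l,"z",R.T[:,2])
# body front corners rel. guard edge at z=.19 plane (body 76x85 from z=-62-20.. )
G=np.array([.6023,.1413,.19])
tip=-22
for hx in (38,42.5):
    best=-1e9
    for sy in (-42.5,42.5):
        for k in np.arange(tip-19-54,tip-19-54-120,-2):
            q=p+R@np.array([hx,sy,k])/1000
            if .188<q[2]<.2: best=max(best,(q-G)@m*1000)
    print("body front at plate height, rel edge mm (neg=clear)",hx,best)
E
python3 chk.py
```

```text
25.55 [0.0871 0.3551 2.0801 0.1514 0.196  1.1989] 2.6311654864689054
[0.5942 0.1327 0.0906] 0.6087979772758961 0.2197944486727419
[[ 0.8242  0.2911  0.4858]
 [ 0.2942 -0.953   0.0719]
 [ 0.4839  0.0837 -0.8711]]
lean 29.414472714266772 dir 8.416629934486906
0.2293975119392609 28.77915233373642 [-0.4266  0.1459 -1.3457]
ball [0.5793 0.1293 0.1093]
ball rel well (mill x,y,z mm) [np.float64(-26.04347151932252), np.float64(-6.2882792200817335), np.float64(47.30569992906685)]
mill axes in tool: x [ 0.8749 -0.0246  0.4837] y [ 0.019  -0.9962 -0.0851] z [ 0.4839  0.0837 -0.8711]
body front at plate height, rel edge mm (neg=clear) 38 -22.091902600956224
body front at plate height, rel edge mm (neg=clear) 42.5 -18.15488050250991
```

Request:
send_rows(commands="0.1 1 -3 3 0;0.1 1 -6 7 0;0.1 2 -9 12 0;0.1 2 -9 18 0;0.1 3 -9 24 0;0.1 3 -9 29 0;0.1 4 -9 33 0;0.1 4 -9 36 0;0.1 4 -9 37 0;0.1 4 -9 37 0")

```text
time_s: 26.38
tool_pos: [0.616, 0.1456, 0.0692]
eef_rot: [[0.832, 0.293, 0.471], [0.296, -0.953, 0.071], [0.469, 0.08, -0.879]]
wrist_force: [0.4, 0.3, 0.1]
width: 0.229
finger_force: 28.8
```

```bash
python3 chk.py
```

```text
26.3833 [0.1119 0.4204 2.0301 0.0905 0.196  1.2799] 2.64654061042938
[0.616  0.1456 0.0692] 0.6329867593047737 0.2321088733539991
[[ 0.8322  0.293   0.4707]
 [ 0.2955 -0.9527  0.0706]
 [ 0.4692  0.0804 -0.8794]]
lean 28.425570679073278 dir 8.531214792741627
0.2292332191327431 28.779022693634033 [0.365  0.3472 0.0659]
ball [0.6015 0.1422 0.0882]
ball rel well (mill x,y,z mm) [np.float64(-0.9204702868017954), np.float64(-1.0555666253768554), np.float64(26.176053921559404)]
mill axes in tool: x [ 0.8829 -0.0227  0.469 ] y [ 0.0178 -0.9965 -0.0816] z [ 0.4692  0.0804 -0.8794]
body front at plate height, rel edge mm (neg=clear) 38 -5.097562216264949
body front at plate height, rel edge mm (neg=clear) 42.5 -0.18646823516282554
```

Request:
send_rows(commands="0.1 -2 0 1 0;0.1 -4 -1 2 0;0.1 -7 -1 4 0;0.1 -10 -2 6 0;0.1 -12 -2 8 0;0.1 -12 -2 10 0;0.1 -12 -2 10 0;0.1 -12 -2 10 0;0.1 -12 -2 10 0;0.1 -12 -2 10 0")

```text
time_s: 27.22
tool_pos: [0.6128, 0.1452, 0.0615]
eef_rot: [[0.838, 0.295, 0.46], [0.297, -0.952, 0.07], [0.458, 0.078, -0.885]]
wrist_force: [0.4, 0.6, -0.1]
width: 0.23
finger_force: 28.8
```

```bash
python3 chk.py
```

```text
27.2167 [0.1115 0.4319 2.0314 0.0942 0.196  1.2754] 2.6592813659926064
[0.6128 0.1452 0.0615] 0.6297729163946795 0.2327204208306972
[[ 0.8378  0.2947  0.4596]
 [ 0.2966 -0.9524  0.0699]
 [ 0.4583  0.0778 -0.8854]]
lean 27.701186864437002 dir 8.64357421363662
0.2299725173207116 28.7774920463562 [ 0.4461  0.6068 -0.1263]
ball [0.5985 0.1419 0.0807]
ball rel well (mill x,y,z mm) [np.float64(-3.8527345563469524), np.float64(-0.4500971068192862), np.float64(18.711398157425425)]
mill axes in tool: x [ 0.8886 -0.021   0.4581] y [ 0.017  -0.9967 -0.0788] z [ 0.4583  0.0778 -0.8854]
body front at plate height, rel edge mm (neg=clear) 38 -11.356928184498004
body front at plate height, rel edge mm (neg=clear) 42.5 -6.441806863761495
```

Request:
send_rows(commands="0.42 0 0 0 0;0.42 0 0 0 0;0.42 0 0 0 0;0.42 0 0 0 0;0.42 0 0 0 0;0.42 0 0 -8 0;0.42 0 0 -22 0;0.42 0 0 -42 0;0.42 0 0 -65 0;0.42 0 0 -90 0")

```text
time_s: 28.05
tool_pos: [0.5703, 0.1387, 0.1417]
eef_rot: [[0.839, 0.295, 0.458], [0.297, -0.952, 0.07], [0.457, 0.078, -0.886]]
wrist_force: [1.0, -0.0, -0.2]
width: 0.419
finger_force: 0.0
```

```bash
python3 chk.py; python3 - <<'E'
from h import *; from wells import wells
c=cam("wrist"); cv2.imwrite("pics/m2.png",c["pixels"])
for w in wells(c): print(w)
u=proj(c,[[.602,.1435,.062],[.586,.195,.055],[.6195,.093,.055]]).round().astype(int); print(u)
for a,b in u: print(c["pixels"][b-12:b+13:4,a-16:a+17:4].sum(2)//3)
print([(round(r["score"],2),r["point"]) for r in arm.spot_in("wrist","steel1_center")])
E
```

```text
28.05 [0.1072 0.2333 2.0454 0.054  0.3817 1.314 ] 2.6603909403918786
[0.5703 0.1387 0.1417] 0.58691985599699 0.23858535992433405
[[ 0.8385  0.2946  0.4584]
 [ 0.2966 -0.9525  0.0696]
 [ 0.4571  0.0776 -0.886 ]]
lean 27.62186649084932 dir 8.627636061907182
0.41903467953525714 0.0 [ 1.0148 -0.0058 -0.2245]
ball [0.556  0.1353 0.1609]
ball rel well (mill x,y,z mm) [np.float64(-46.21789904919016), np.float64(6.762983964481278), np.float64(98.8584356773622)]
mill axes in tool: x [ 0.8893 -0.0211  0.4569] y [ 0.0167 -0.9968 -0.0787] z [ 0.4571  0.0776 -0.886 ]
body front at plate height, rel edge mm (neg=clear) 38 -1000000000.0
body front at plate height, rel edge mm (neg=clear) 42.5 -1000000000.0
((192.32798767089844, 196.09896850585938), (35.36172103881836, 36.64728546142578), array([0.5874, 0.1951, 0.066 ]))
((252.18309020996094, 195.62879943847656), (33.471282958984375, 35.271522521972656), array([0.6045, 0.1441, 0.066 ]))
((309.49041748046875, 195.79953002929688), (28.82994842529297, 34.35575866699219), array([0.6208, 0.0934, 0.066 ]))
[[252 199]
 [193 200]
 [306 199]]
[[ 61  54  53  55  57  57  56  51  53]
 [ 61  55  55  57  60  59  58  56  50]
 [ 71  61  55  57  60  60  58  65  60]
 [ 71  77  59  72  73  68  59  77  66]
 [ 83  79 105  84  67  66  81  79  77]
 [ 95  77  84 122 123 120 121 115  92]
 [ 96  96  84  84 114 112  96  93  95]]
[[ 66  72  83 117 129 128  97  81  63]
 [ 62  84  85 129 129 128  95  81  74]
 [ 68  84 103 130 129 129  88  81  77]
 [ 70  83 118 131 130 129  93  82  81]
 [ 65  83 109 131 130 129 128 126  95]
 [ 88  81  83 129 130 130 128  98  98]
 [104  95  82  82 119 112  95  99  98]]
[[ 60  60  75  76  76  75  75  71  50]
 [ 61  62  75  75  75  75  76  76  59]
 [ 62  62  75  75  76  76  76  76  74]
 [ 88  80  76  78  76  79  77  79  77]
 [ 91  90  74 119 118 120 118 119 102]
 [ 91  92  89  93 120 121 120 119  69]
 [ 92  93  92  91  86  98 101  84  90]]
[(0.64, [245.9, 205.8])]
```

Request:
send_rows(commands="0.42 -15 22 0 0;0.42 -37 55 1 0;0.42 -60 90 2 0;0.42 -83 124 3 0;0.42 -106 158 4 0;0.42 -129 192 5 0;0.42 -152 226 6 0;0.42 -175 260 7 0;0.42 -197 294 8 0;0.42 -215 321 8 0")

```text
time_s: 28.98
tool_pos: [0.4979, -0.1904, 0.0686]
eef_rot: [[0.838, 0.294, 0.46], [0.296, -0.953, 0.07], [0.458, 0.078, -0.885]]
wrist_force: [1.5, -0.1, -0.7]
width: 0.418
finger_force: 0.0
```

```bash
cat > gr.py <<'E'
# gr.py ballx bally : look, refine ball, print tool delta to grasp
import sys
exec(open("st.py").read())
from blob import balls
print(s["width"],s["wrist_force"])
g=np.array([float(sys.argv[1]),float(sys.argv[2]),.018])
c=cam("wrist"); o=balls(c,[g]); print(o, "pred",proj(c,g))
for B in [g]+([o[0][2]] if o[0] else []):
    d=R.T@(B-p)*1000-np.array([-4.2,0,-23.8]); print("ball",B,"delta",d)
E
python3 gr.py .506 -.2286
```

```text
28.9833 [-0.786   0.3604  2.1591  0.9086  0.4946 -0.3205] 3.0141485581449032
[ 0.4979 -0.1904  0.0686] 0.5330628165035212 -0.3652756141296852
[[ 0.838   0.2941  0.4597]
 [ 0.2962 -0.9526  0.0695]
 [ 0.4583  0.0779 -0.8854]]
lean 27.70343542208995 dir 8.598893133813842
0.41767603014726223 [ 1.5235 -0.0995 -0.692 ]
[None] pred [[296.2295 236.2043]]
ball [ 0.506  -0.2286  0.018 ] delta [-23.5279  34.8138  69.7039]
```

Request:
send_rows(commands="0.42 -8 11 0 0;0.42 -16 23 2 0;0.42 -22 32 8 0;0.42 -23 35 16 0;0.42 -23 35 24 0;0.42 -23 35 30 0;0.42 -23 35 34 0;0.42 -23 35 35 0;0.42 -23 35 35 0;0.42 -23 35 35 0")

```text
time_s: 29.87
tool_pos: [0.5058, -0.2256, 0.0305]
eef_rot: [[0.838, 0.295, 0.459], [0.297, -0.952, 0.07], [0.458, 0.078, -0.885]]
wrist_force: [-0.0, 0.1, -0.5]
width: 0.424
finger_force: 0.0
```

```bash
python3 gr.py .506 -.2286; python3 - <<'E'
from h import *
c=cam("wrist");u,v=proj(c,[.506,-.2286,.018])[0].astype(int)
print(c["pixels"][v-24:v+25:4,u-40:u+41:4].max(2)); 
hsv=cv2.cvtColor(c["pixels"],cv2.COLOR_BGR2HSV); print(hsv[v-24:v+25:4,u-40:u+41:4,1])
E
```

```text
29.8667 [-0.8337  0.4694  2.1278  1.0179  0.4726 -0.49  ] 3.06972357600311
[ 0.5058 -0.2256  0.0305] 0.5538834630945016 -0.4195602369793053
[[ 0.8378  0.2953  0.4593]
 [ 0.2971 -0.9523  0.0703]
 [ 0.4582  0.0776 -0.8855]]
lean 27.68980542576295 dir 8.701384068275118
0.4237014770147792 [-0.0329  0.0946 -0.4931]
[None] pred [[255.8833 228.6316]]
ball [ 0.506  -0.2286  0.018 ] delta [-2.2788  1.9054 34.7308]
[[194 206 206 206 205 206 205 205 204 204 204 204 203 203 203 203 203 203
  202 201 201]
 [205 206 206 205 205 205 206 205 204 204 204 204 204 203 203 203 203 203
  203 202 201]
 [207 206 206 206 205 205 205 205 183 115  96 107 175 203 203 203 202 203
  202 203 202]
 [207 207 206 206 205 205 205 141  86  89  88  84  80 100 160 200 202 202
  202 203 202]
 [207 207 206 205 205 205 169  87  92  94  92  89  85  79 108 149 202 202
  203 202 202]
 [208 208 207 206 205 205 107  92  96  99  96  93  88  83  77 126 198 203
  202 201 201]
 [170 168 207 207 207 205  90  93  98 104  99  95  90  83  73 126 134 201
  195 158 166]
 [ 83  75 207 206 207 205  97  90  82  99  98  94  89  83  75 127 17
[... 924 characters left out ...]
3 197 199 200 119  53  53  52  53  58  64  80 123 210 214 214
  213 213 214]
 [146 184 193 196 198 202  82  52  47  44  46  54  59  71 101 206 209 214
  212 197 152]
 [ 40 119 196 198 198 200 103  57  68  46  47  52  57  71 109 209 213 216
  207 150  37]
 [ 69 117 196 198 200 201 177  95  92  72  49  54  59  75 157 208 213 214
  208 149  43]
 [ 82 108 197 200 201 201 203 141  92  86  79  61  67 102 204 207 212 214
  206 149  83]
 [ 87 104 197 200 202 203 204 204 148 100  92  98 136 199 209 213 212 213
  205 150 132]
 [ 88 103 197 198 202 204 205 200 200 200 201 202 208 206 207 211 213 213
  204 134 137]
 [ 96 105 199 200 202 204 205 204 204 200 202 202 204 206 208 210 212 212
  196 135 135]]
```

Request:
send_rows(commands="0.42 -1 1 6 0;0.42 -2 1.5 14 0;0.42 -2 1.5 22 0;0.42 -2 1.5 29 0;0.42 -2 1.5 33 0;0.42 -2 1.5 35 0;0.3 -2 1.5 35 0;0.1 -2 1.5 35 0;0.1 -2 1.5 35 0;0.1 -2 1.5 35 0", force=30)

```text
time_s: 30.8
tool_pos: [0.5204, -0.2254, -0.0011]
eef_rot: [[0.838, 0.295, 0.46], [0.297, -0.952, 0.07], [0.458, 0.077, -0.885]]
wrist_force: [-0.8, 1.2, 0.5]
width: 0.239
finger_force: 29.1
```

Request:
send_rows(commands="0.1 0 0 0 0;0.1 0 0 0 0;0.1 0 0 0 0;0.1 0 0 -8 0;0.1 0 0 -20 0;0.1 0 0 -35 0;0.1 0 0 -52 0;0.1 0 0 -70 0;0.1 0 0 -85 0;0.1 0 0 -100 0")

```text
time_s: 31.63
tool_pos: [0.4744, -0.2335, 0.088]
eef_rot: [[0.838, 0.294, 0.46], [0.297, -0.953, 0.068], [0.458, 0.079, -0.885]]
wrist_force: [-0.1, -1.5, -1.1]
width: 0.237
finger_force: 29.2
```

```bash
sed -i 's/"L":np.array(\[.586,.195/"L":np.array([.5870,.1951/; s/"M":np.array(\[.602,.1435/"M":np.array([.6035,.1440/; s/"R":np.array(\[.6195,.093/"R":np.array([.6205,.0933/' chk.py; python3 chk.py L
```

```text
31.6333 [-0.9064  0.325   2.1254  0.8063  0.5942 -0.3129] 3.0446461918526264
[ 0.4744 -0.2335  0.088 ] 0.5287316052343117 -0.457359269122798
[[ 0.838   0.294   0.4597]
 [ 0.2966 -0.9525  0.0684]
 [ 0.458   0.079  -0.8854]]
lean 27.693213976326565 dir 8.463882774260824
0.2371171737964766 29.159975945949554 [-0.0899 -1.47   -1.0532]
ball [ 0.4601 -0.2368  0.1072]
ball rel well (mill x,y,z mm) [np.float64(-256.77217473311725), np.float64(-369.78251077233494), np.float64(45.230549120823)]
mill axes in tool: x [ 0.8888 -0.0217  0.4578] y [ 0.017  -0.9966 -0.0802] z [ 0.458   0.079  -0.8854]
body front at plate height, rel edge mm (neg=clear) 38 -250.29109252036736
body front at plate height, rel edge mm (neg=clear) 42.5 -244.46039297962164
```

Request:
send_rows(commands="0.1 8 -15 -4 0;0.1 22 -42 -4 0;0.1 40 -76 -2 0;0.1 60 -114 0 0;0.1 80 -153 2 0;0.1 100 -192 4 0;0.1 120 -231 7 0;0.1 140 -270 10 0;0.1 160 -309 13 0;0.1 178 -342 15 0")

```text
time_s: 32.47
tool_pos: [0.5211, 0.0919, 0.1235]
eef_rot: [[0.838, 0.295, 0.458], [0.297, -0.952, 0.07], [0.457, 0.078, -0.886]]
wrist_force: [-0.5, 0.8, -1.3]
width: 0.236
finger_force: 29.2
```

```bash
python3 chk.py L
```

```text
32.4667 [-0.0143  0.1948  2.1809  0.2627  0.2992  1.004 ] 2.674929691912888
[0.5211 0.0919 0.1235] 0.5291120150657577 0.17457849726345634
[[ 0.8383  0.2954  0.4582]
 [ 0.2972 -0.9522  0.07  ]
 [ 0.457   0.0775 -0.8861]]
lean 27.61707580258987 dir 8.686814052702902
0.23614418687057676 29.220901429653168 [-0.4776  0.8288 -1.3311]
ball [0.5068 0.0885 0.1427]
ball rel well (mill x,y,z mm) [np.float64(-109.75364413987471), np.float64(-75.82031465728497), np.float64(80.72864259697654)]
mill axes in tool: x [ 0.8893 -0.0203  0.4569] y [ 0.0174 -0.9968 -0.0782] z [ 0.457   0.0775 -0.8861]
body front at plate height, rel edge mm (neg=clear) 38 -1000000000.0
body front at plate height, rel edge mm (neg=clear) 42.5 -1000000000.0
```

Request:
send_rows(commands="0.1 5 -15 2 0;0.1 10 -36 5 0;0.1 17 -56 9 0;0.1 25 -70 15 0;0.1 35 -78 25 0;0.1 45 -81 40 0;0.1 55 -81 54 0;0.1 63 -81 65 0;0.1 68 -81 72 0;0.1 70 -81 75 0")

```text
time_s: 33.3
tool_pos: [0.5911, 0.1932, 0.0816]
eef_rot: [[0.839, 0.295, 0.457], [0.296, -0.953, 0.069], [0.456, 0.077, -0.887]]
wrist_force: [0.7, -1.2, -0.1]
width: 0.24
finger_force: 29.2
```

```bash
python3 chk.py L
```

```text
33.3 [ 0.2278  0.3878  2.0249 -0.1433  0.2518  1.6101] 2.6645039708888105
[0.5911 0.1932 0.0816] 0.6218779351614234 0.3159186302463295
[[ 0.8392  0.2945  0.4572]
 [ 0.2965 -0.9525  0.0694]
 [ 0.456   0.0773 -0.8866]]
lean 27.546658794678606 dir 8.636651825793368
0.24027977840088624 29.244022965431213 [ 0.655  -1.2488 -0.1118]
ball [0.5768 0.1898 0.1009]
ball rel well (mill x,y,z mm) [np.float64(-11.299214949268505), np.float64(-1.788048853944601), np.float64(38.86507141676715)]
mill axes in tool: x [ 0.8898 -0.0212  0.4558] y [ 0.0164 -0.9968 -0.0784] z [ 0.456   0.0773 -0.8866]
body front at plate height, rel edge mm (neg=clear) 38 -5.535879211756567
body front at plate height, rel edge mm (neg=clear) 42.5 -0.6200352298100473
```

Request:
send_rows(commands="0.1 -2 -1 3 0;0.1 -4 -2 7 0;0.1 -6 -3 11 0;0.1 -8 -3 15 0;0.1 -8 -4 18 0;0.1 -6 -4 20 0;0.1 -4 -4 21 0;0.1 -3 -4 22 0;0.1 -3 -4 22 0;0.1 -3 -4 22 0")

```text
time_s: 34.13
tool_pos: [0.5965, 0.1977, 0.0611]
eef_rot: [[0.839, 0.295, 0.457], [0.297, -0.952, 0.07], [0.456, 0.077, -0.887]]
wrist_force: [0.1, 0.3, -1.0]
width: 0.237
finger_force: 29.2
```

```bash
python3 chk.py L
```

```text
34.1333 [ 0.2347  0.434   2.0263 -0.1907  0.2054  1.6639] 2.665671244810596
[0.5965 0.1977 0.0611] 0.6284393863199407 0.3199948181569238
[[ 0.839   0.2949  0.4574]
 [ 0.2968 -0.9524  0.0696]
 [ 0.4561  0.0774 -0.8865]]
lean 27.558240932403766 dir 8.653513263474132
0.23709812030989108 29.244939386844635 [ 0.0576  0.3054 -1.0328]
ball [0.5823 0.1943 0.0803]
ball rel well (mill x,y,z mm) [np.float64(-4.733874560188625), np.float64(0.7352695000106722), np.float64(18.31704408675322)]
mill axes in tool: x [ 0.8898 -0.0208  0.456 ] y [ 0.0168 -0.9968 -0.0783] z [ 0.4561  0.0774 -0.8865]
body front at plate height, rel edge mm (neg=clear) 38 -9.917168737989227
body front at plate height, rel edge mm (neg=clear) 42.5 -5.001347126941419
```

Release and retreat, then travel back towards the tray.

Request:
send_rows(commands="0.42 0 0 0 0;0.42 0 0 0 0;0.42 0 0 0 0;0.42 0 0 0 0;0.42 0 0 0 0;0.42 0 0 -8 0;0.42 0 0 -22 0;0.42 0 0 -42 0;0.42 0 0 -65 0;0.42 0 0 -90 0")

```text
time_s: 34.97
tool_pos: [0.554, 0.1912, 0.1412]
eef_rot: [[0.84, 0.295, 0.456], [0.297, -0.952, 0.07], [0.455, 0.077, -0.887]]
wrist_force: [1.0, -0.4, 0.5]
width: 0.421
finger_force: 0.0
```

```bash
cat > seen.py <<'E'
from h import *
c=cam("wrist")
for n,w in (("L",(.5870,.1951)),("M",(.6035,.1440)),("R",(.6205,.0933))):
    u,v=proj(c,[*w,.062])[0].astype(int); q=c["pixels"][v-9:v+10:3,u-9:u+10:3].sum(2)//3; print(n,u,v,"max",q.max(),"med",np.median(q)); print(q)
E
python3 seen.py; python3 gr.py .5604 -.2860
```

```text
L 253 197 max 121 med 69.0
[[ 84  82  61  62  61  60  57]
 [ 86  75  63  63  63  61  58]
 [ 84  71  64  65  64  62  59]
 [ 80  81  64  64  64  60  58]
 [ 74  77  76  74  73  65  64]
 [ 94  75  69  67  64  69  78]
 [ 93 121 117 114 100  85  94]]
M 310 197 max 115 med 56.0
[[ 48  50  51  53  54  53  54]
 [ 47  51  53  55  57  55  55]
 [ 48  51  53  55  56  56  56]
 [ 48  51  55  54  63  57  55]
 [ 62  57  68  68  69  64  59]
 [106  95  65  59  59  63  72]
 [ 86 115 115 111  98 106 110]]
R 365 197 max 117 med 73.0
[[ 73  73  73  72  73  72  56]
 [ 73  73  73  73  73  74  71]
 [ 73  73  73  73  73  73  73]
 [ 73  73  74  73  73  73  74]
 [ 77  76  76  79  78  87  79]
 [103 113 114 116 113 116 115]
 [ 86 108 116 116 116 117 114]]bash:  1994 Segmentation fault         python3 gr.py .5604 -.2860
```

Request:
send_rows(commands="0.42 -7 20 -1 0;0.42 -20 55 -2 0;0.42 -34 93 -3 0;0.42 -48 131 -4 0;0.42 -62 170 -5 0;0.42 -76 209 -6 0;0.42 -90 248 -7 0;0.42 -104 287 -8 0;0.42 -115 318 -9 0;0.42 -122 339 -10 0")

```text
time_s: 35.9
tool_pos: [0.5476, -0.1692, 0.1198]
eef_rot: [[0.839, 0.294, 0.457], [0.296, -0.953, 0.069], [0.456, 0.077, -0.887]]
wrist_force: [1.4, 0.8, 0.4]
width: 0.421
finger_force: 0.0
```

```bash
python3 gr.py .5604 -.2860
```

```text
35.9 [-0.6602  0.2872  2.0447  0.6707  0.5695  0.0632] 2.9013471025656026
[ 0.5476 -0.1692  0.1198] 0.573117057795093 -0.29978433065324217
[[ 0.8393  0.2943  0.4571]
 [ 0.2963 -0.9526  0.0694]
 [ 0.4559  0.0772 -0.8867]]
lean 27.538413725634378 dir 8.631763586028372
0.4213903941139908 [1.4316 0.7886 0.4385]
[None] pred [[361.3596 258.129 ]]
ball [ 0.5604 -0.286   0.018 ] delta [-66.0219 107.1364 111.8503]
```

Request:
send_rows(commands="0.42 -15 25 5 0;0.42 -36 58 14 0;0.42 -54 88 26 0;0.42 -64 104 40 0;0.42 -66 107 52 0;0.42 -66 107 62 0;0.42 -66 107 70 0;0.42 -66 107 75 0;0.42 -66 107 77 0;0.42 -66 107 77 0")

```text
time_s: 36.78
tool_pos: [0.5597, -0.2819, 0.03]
eef_rot: [[0.839, 0.296, 0.457], [0.298, -0.952, 0.071], [0.456, 0.077, -0.887]]
wrist_force: [0.3, -0.1, -0.4]
width: 0.419
finger_force: 0.0
```

```bash
python3 gr.py .5604 -.2860;  python3 - <<'E'
from h import *
c=cam("wrist");u,v=proj(c,[.5604,-.286,.018])[0].astype(int); print(u,v)
print(c["pixels"][v-24:v+25:4,u-40:u+41:4].max(2))
E
```

```text
36.7833 [-0.8279  0.5282  1.956   0.8481  0.5375 -0.2931] 3.021707443590773
[ 0.5597 -0.2819  0.03  ] 0.6266996551842663 -0.4665977155236765
[[ 0.8389  0.2963  0.4566]
 [ 0.2979 -0.952   0.0706]
 [ 0.4556  0.0768 -0.8869]]
lean 27.5153166286318 dir 8.788601597656589
0.4189193512596251 [ 0.3191 -0.0725 -0.3542]
[None] pred [[257.8624 228.222 ]]
ball [ 0.5604 -0.286   0.018 ] delta [-1.8871  3.1692 34.4434]
257 228
[[202 202 202 201 201 199 199 199 199 198 197 198 197 197 197 196 196 196
  196 196 196]
 [202 201 201 201 201 200 200 200 198 198 197 197 197 197 197 196 196 196
  196 196 196]
 [203 202 202 202 200 200 201 198 146  88  80  87 149 192 197 196 196 196
  196 196 196]
 [203 202 202 202 201 200 200 110  85  87  85  83  78  82 186 195 195 195
  195 196 195]
 [202 202 201 201 201 200 149  86  91  92  90  87  83  76  98 163 195 195
  195 196 195]
 [204 203 202 202 201 201  97  91  93  97  94  89  86  80  74 124 182 196
  196 196 195]
 [160 199 203 202 201 200  86  92  96 101  96  92  87  80  72 122 166 196
  156 160 161]
 [ 64 173 203 202 201 200  96  78  89  95  95  91  86  79  75 122 191 195
   66  86 105]
 [ 62 172 204 203 202 202 152  68  71  89  90  86  82  74  98 124 195 195
   62  62 104]
 [ 59 166 204 203 202 201 200  96  67  69  80  81  76  81 128 146 196 195
   58  54 101]
 [ 57 164 203 202 203 201 201 130  99  70  67  72  99 122 166 196 195 195
   55  53  83]
 [ 57 163 203 203 203 201 197 123 122 122 122 122 121 121 178 193 195 194
   53  52  59]
 [ 55 141 203 203 202 201 180 122 123 122 122 121 121 121 121 148 195 190
   50  49  50]]
```

Request:
send_rows(commands="0.42 -1 2 6 0;0.42 -2 3 14 0;0.42 -2 3 22 0;0.42 -2 3 29 0;0.42 -2 3 33 0;0.42 -2 3 35 0;0.3 -2 3 35 0;0.1 -2 3 35 0;0.1 -2 3 35 0;0.1 -2 3 35 0", force=30)

```text
time_s: 37.72
tool_pos: [0.5745, -0.2837, -0.0014]
eef_rot: [[0.839, 0.295, 0.457], [0.297, -0.952, 0.07], [0.456, 0.077, -0.887]]
wrist_force: [-0.4, 2.3, 0.7]
width: 0.242
finger_force: 29.2
```

Request:
send_rows(commands="0.1 0 0 0 0;0.1 0 0 0 0;0.1 0 0 0 0;0.1 0 0 -8 0;0.1 0 0 -20 0;0.1 0 0 -35 0;0.1 0 0 -52 0;0.1 0 0 -70 0;0.1 0 0 -85 0;0.1 0 0 -100 0")

```text
time_s: 38.55
tool_pos: [0.5287, -0.2924, 0.0885]
eef_rot: [[0.839, 0.294, 0.458], [0.297, -0.953, 0.067], [0.456, 0.08, -0.887]]
wrist_force: [-0.1, -0.4, -0.3]
width: 0.245
finger_force: 29.2
```

```bash
python3 chk.py R
```

```text
38.55 [-0.8906  0.4053  1.9561  0.7173  0.6502 -0.191 ] 3.0116294808359942
[ 0.5287 -0.2924  0.0885] 0.6041489096201224 -0.5052373170749156
[[ 0.8392  0.2939  0.4576]
 [ 0.297  -0.9525  0.0671]
 [ 0.4556  0.0796 -0.8866]]
lean 27.54629226913329 dir 8.343593156765488
0.24463171328358035 29.234730899333954 [-0.0968 -0.4086 -0.3202]
ball [ 0.5144 -0.2957  0.1078]
ball rel well (mill x,y,z mm) [np.float64(-223.47667998634512), np.float64(-335.65787031609), np.float64(45.771243025749904)]
mill axes in tool: x [ 0.89   -0.0218  0.4554] y [ 0.0169 -0.9966 -0.0808] z [ 0.4556  0.0796 -0.8866]
body front at plate height, rel edge mm (neg=clear) 38 -216.19295817590756
body front at plate height, rel edge mm (neg=clear) 42.5 -211.27705757315675
```

Request:
send_rows(commands="0.1 9 -16 -4 0;0.1 24 -48 -4 0;0.1 40 -84 -3 0;0.1 56 -121 -2 0;0.1 73 -159 -1 0;0.1 90 -198 0 0;0.1 107 -238 2 0;0.1 123 -276 4 0;0.1 136 -308 5 0;0.1 144 -329 6 0")

```text
time_s: 39.38
tool_pos: [0.556, 0.0678, 0.1234]
eef_rot: [[0.838, 0.296, 0.459], [0.298, -0.952, 0.07], [0.458, 0.078, -0.886]]
wrist_force: [0.1, 0.2, -1.7]
width: 0.242
finger_force: 29.3
```

```bash
python3 chk.py R
```

```text
39.3833 [-0.0778  0.2335  2.1214  0.3307  0.3311  0.8845] 2.6859582686852983
[0.556  0.0678 0.1234] 0.5600960008187975 0.12139945192600937
[[ 0.8376  0.2956  0.4593]
 [ 0.2976 -0.9521  0.07  ]
 [ 0.458   0.078  -0.8855]]
lean 27.68502816189647 dir 8.669544473013014
0.24183291150535968 29.295077919960022 [ 0.1492  0.1918 -1.6971]
ball [0.5417 0.0644 0.1426]
ball rel well (mill x,y,z mm) [np.float64(-83.90893164585152), np.float64(-2.5068741704828374), np.float64(80.56859604375455)]
mill axes in tool: x [ 0.8888 -0.02    0.4579] y [ 0.018  -0.9967 -0.0785] z [ 0.458   0.078  -0.8855]
body front at plate height, rel edge mm (neg=clear) 38 -1000000000.0
body front at plate height, rel edge mm (neg=clear) 42.5 -1000000000.0
```

Request:
send_rows(commands="0.1 4 -1 5 0;0.1 9 -2 13 0;0.1 15 -4 22 0;0.1 21 -5 32 0;0.1 27 -6 42 0;0.1 33 -7 51 0;0.1 38 -7 59 0;0.1 42 -7 65 0;0.1 45 -7 69 0;0.1 45 -7 69 0")

```text
time_s: 40.22
tool_pos: [0.6237, 0.0901, 0.0802]
eef_rot: [[0.839, 0.295, 0.457], [0.297, -0.952, 0.069], [0.456, 0.077, -0.887]]
wrist_force: [-0.0, 0.4, 0.6]
width: 0.24
finger_force: 29.3
```

```bash
python3 chk.py R
```

```text
40.2167 [-0.0145  0.3953  2.0156  0.2926  0.2667  0.973 ] 2.67759349302774
[0.6237 0.0901 0.0802] 0.6301968146150265 0.143419797364152
[[ 0.8392  0.2948  0.4569]
 [ 0.2967 -0.9524  0.0694]
 [ 0.4556  0.0773 -0.8868]]
lean 27.526888344353875 dir 8.635714142163355
0.2396740189203306 29.32994842529297 [-0.0107  0.4193  0.6236]
ball [0.6095 0.0867 0.0994]
ball rel well (mill x,y,z mm) [np.float64(-12.545596796068768), np.float64(-2.783175813606043), np.float64(37.42347260231251)]
mill axes in tool: x [ 0.89   -0.021   0.4555] y [ 0.0166 -0.9968 -0.0784] z [ 0.4556  0.0773 -0.8868]
body front at plate height, rel edge mm (neg=clear) 38 -8.0002988549383
body front at plate height, rel edge mm (neg=clear) 42.5 -3.0843382744087093
```

Request:
send_rows(commands="0.1 -2 -1 3 0;0.1 -4 -2 7 0;0.1 -6 -3 11 0;0.1 -8 -4 15 0;0.1 -7 -4 18 0;0.1 -4 -4 20 0;0.1 -2 -4 21 0;0.1 -1 -4 21 0;0.1 -1 -4 21 0;0.1 -1 -4 21 0")

```text
time_s: 41.05
tool_pos: [0.6307, 0.0952, 0.0617]
eef_rot: [[0.839, 0.295, 0.457], [0.297, -0.952, 0.07], [0.456, 0.078, -0.886]]
wrist_force: [-0.5, -0.1, -0.1]
width: 0.244
finger_force: 29.3
```

```bash
python3 chk.py R
```

```text
41.05 [-0.0031  0.4381  2.0137  0.3238  0.225   0.9495] 2.6767169921123863
[0.6307 0.0952 0.0617] 0.6378267436484504 0.14974541960953025
[[ 0.8389  0.295   0.4575]
 [ 0.297  -0.9523  0.0696]
 [ 0.4562  0.0775 -0.8865]]
lean 27.563670291200705 dir 8.646354362015476
0.24407794167385075 29.331631064414978 [-0.5175 -0.0698 -0.1329]
ball [0.6164 0.0918 0.0809]
ball rel well (mill x,y,z mm) [np.float64(-4.347479374789424), np.float64(-0.1600625063233221), np.float64(18.876564255277533)]
mill axes in tool: x [ 0.8897 -0.0207  0.456 ] y [ 0.017  -0.9968 -0.0784] z [ 0.4562  0.0775 -0.8865]
body front at plate height, rel edge mm (neg=clear) 38 -9.878363968922779
body front at plate height, rel edge mm (neg=clear) 42.5 -4.050457435888789
```

Request:
send_rows(commands="0.42 0 0 0 0;0.42 0 0 0 0;0.42 0 0 0 0;0.42 0 0 0 0;0.42 0 0 0 0;0.42 0 0 -8 0;0.42 0 0 -22 0;0.42 0 0 -42 0;0.42 0 0 -65 0;0.42 0 0 -90 0")

```text
time_s: 41.88
tool_pos: [0.5881, 0.0886, 0.1416]
eef_rot: [[0.84, 0.295, 0.456], [0.297, -0.952, 0.069], [0.455, 0.077, -0.887]]
wrist_force: [0.4, 0.1, 0.2]
width: 0.419
finger_force: 0.0
```

```bash
python3 chk.py M; python3 seen.py; python3 - <<'E'
from h import *
c=cam("wrist"); im=c["pixels"]
k=im[130:260,60:360]; cv2.imwrite("pics/z.png",cv2.resize(k,(750,325),interpolation=cv2.INTER_CUBIC))
E
```

```text
41.8833 [-0.0191  0.2424  2.0293  0.1993  0.4038  1.068 ] 2.675494234320759
[0.5881 0.0886 0.1416] 0.5947656180659462 0.14955198504047745
[[ 0.8398  0.2948  0.4558]
 [ 0.2968 -0.9524  0.0691]
 [ 0.4545  0.0772 -0.8874]]
lean 27.453872050679674 dir 8.62211494589139
0.41910135571590457 0.0 [0.4247 0.1205 0.1929]
ball [0.5739 0.0852 0.1609]
ball rel well (mill x,y,z mm) [np.float64(-46.63292155422731), np.float64(-46.40332654800798), np.float64(98.88086333977685)]
mill axes in tool: x [ 0.8906 -0.0209  0.4543] y [ 0.0165 -0.9968 -0.0783] z [ 0.4545  0.0772 -0.8874]
body front at plate height, rel edge mm (neg=clear) 38 -1000000000.0
body front at plate height, rel edge mm (neg=clear) 42.5 -1000000000.0
L 132 198 max 135 med 64.0
[[ 68  62  63  62  61  58  56]
 [ 63  63  64  64  61  60  56]
 [ 62  63  65  65  61  59  56]
 [ 72  62  65  64  60  59  56]
 [ 78  76  75  73  67  58  55]
 [ 77  70  68  66  60  60  75]
 [ 80  80 118 131 135 123 110]]
M 193 198 max 128 med 60.0
[[ 53  56  57  58  58  58  54]
 [ 56  57  58  61  60  58  56]
 [ 55  56  58  61  60  58  56]
 [ 55  58  59  67  60  57  56]
 [ 66  72  72  73  68  61  55]
 [ 79  91  83  67  61  65  77]
 [ 79  85 127 128 125 115 103]]
R 252 198 max 126 med 70.0
[[ 77  52  53  56  58  58  58]
 [ 76  51  55  57  59  61  60]
 [ 77  53  55  58  60  61  60]
 [ 79  61  57  70  70  65  75]
 [ 79  81  73  73  75  74  71]
 [ 81 109 122  94  70  65  65]
 [ 79  88 123 126 123 118 104]]
```

View pics/z.png

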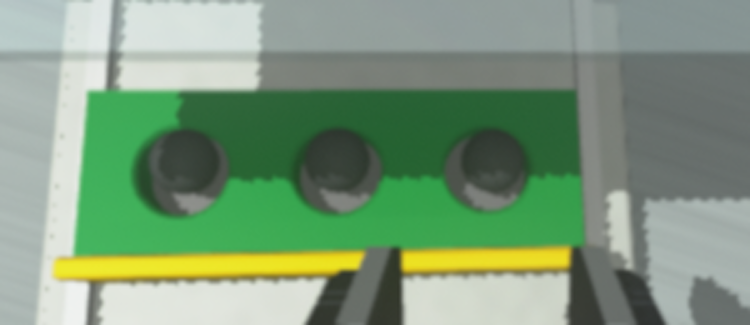

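Request:
send_rows(commands="0 -8 -15 -5 0;0 -17 -32 -11 0;0 -23 -45 -16 0;0 -27 -46 -8 0;0 -35 -47 8 0;0 -44 -49 26 0;0 -53 -50 44 0;0 -61 -52 60 0;0 -67 -53 71 0;0 -69 -53 74 0")

```text
time_s: 42.82
tool_pos: [0.558, 0.1236, 0.0595]
eef_rot: [[0.854, 0.3, 0.426], [0.299, -0.952, 0.072], [0.427, 0.066, -0.902]]
wrist_force: [0.6, 1.1, -0.1]
width: -0.001
finger_force: 0.0
```

```bash
cat > push.py <<'E'
exec(open("st.py").read())
m=np.array([np.cos(np.radians(18.4)),np.sin(np.radians(18.4)),0]); l=np.cross([0,0,1],m); w=np.array([.6035,.144,0])
T=p+R@np.array([0,0,-19])/1000; d=T-w
print(s["width"],s["wrist_force"],"force along mill",s["wrist_force"]@m)
print("tip rel M well",d@m*1000,d@l*1000,T[2]*1000); print("mill in tool x",R.T@m,"y",R.T@l,"z",R.T[:,2])
G=np.array([.6023,.1413,.19])
print("body vs edge",max((q-G)@m*1000 for sy in (-42.5,42.5) for k in range(-93,-200,-2) for q in [p+R@np.array([42.5,sy,k])/1000] if .188<q[2]<.2))
c=cam("side"); 
y=cv2.inRange(cv2.cvtColor(c["pixels"],cv2.COLOR_BGR2HSV),(20,120,90),(34,255,255)); M=cv2.moments(y,True); print("yellow px",M["m00"],M["m10"]/M["m00"],M["m01"]/M["m00"])
E
python3 push.py
```

```text
42.8167 [0.0669 0.3813 2.1254 0.2241 0.1951 1.1069] 2.701899623183378
[0.558  0.1236 0.0595] 0.5714844462715385 0.21804065249397758
[[ 0.8536  0.3003  0.4257]
 [ 0.299  -0.9516  0.0717]
 [ 0.4266  0.0661 -0.902 ]]
lean 25.576779721251746 dir 9.562704294940058
-0.0008292774762862204 [ 0.6171  1.0895 -0.1184] force along mill 0.9294661535757294
tip rel M well -57.755629709108966 -3.699460239528852 76.63372563418972
mill in tool x [ 0.9043 -0.0154  0.4266] y [ 0.0143 -0.9977 -0.0663] z [ 0.4266  0.0661 -0.902 ]
body vs edge -61.49868634368886
yellow px 277.0 265.42960288808666 208.1768953068592
```

Request:
send_rows(commands="0 -6 -1 0 0;0 -11 -2 2 0;0 -14 -3 6 0;0 -17 -4 11 0;0 -20 -5 16 0;0 -23 -6 21 0;0 -25 -6 25 0;0 -26 -6 27 0;0 -26 -6 27 0;0 -26 -6 27 0")

```text
time_s: 43.7
tool_pos: [0.5506, 0.1233, 0.0415]
eef_rot: [[0.866, 0.306, 0.396], [0.301, -0.951, 0.075], [0.4, 0.055, -0.915]]
wrist_force: [1.2, -0.4, 0.1]
width: 0.001
finger_force: 0.0
```

```bash
python3 push.py
```

```text
43.7 [0.0622 0.4129 2.1269 0.26   0.196  1.0658] 2.7358293689256796
[0.5506 0.1233 0.0415] 0.56427677170978 0.22022544836864696
[[ 0.8658  0.3056  0.3962]
 [ 0.3013 -0.9506  0.0748]
 [ 0.3995  0.0546 -0.9151]]
lean 23.78068321632418 dir 10.695973274997185
0.0008231348326438113 [ 1.196  -0.3933  0.0631] force along mill 1.0107364750030912
tip rel M well -64.28652896286772 -1.9643466892099912 58.91955248198559
mill in tool x [ 0.9166 -0.0101  0.3996] y [ 0.0126 -0.9985 -0.0541] z [ 0.3995  0.0546 -0.9151]
body vs edge -71.71933466732006
yellow px 308.0 264.26623376623377 206.7987012987013
```

Request:
send_rows(commands="0.3 -4 0 -10 -0.06;0.3 -8 1 -22 -0.18;0.3 -11 2 -32 -0.3;0.3 -11 2 -37 -0.42;0.3 -11 2 -37 -0.54;0.3 -11 2 -37 -0.66;0.3 -11 2 -37 -0.78;0.3 -11 2 -37 -0.9;0.3 -11 2 -37 -1.02;0.3 -11 2 -37 -1.14")

```text
time_s: 44.58
tool_pos: [0.527, 0.1153, 0.0714]
eef_rot: [[0.078, 0.915, 0.397], [0.99, -0.117, 0.075], [0.115, 0.387, -0.915]]
wrist_force: [0.5, 0.4, -0.1]
width: 0.3
finger_force: 0.0
```

```bash
python3 push.py
```

```text
44.5833 [ 0.0449  0.3236  2.1549  0.2258  0.2575 -0.0595] 2.736045359907544
[0.527  0.1153 0.0714] 0.5394515429819529 0.21544223087163222
[[ 0.0783  0.9146  0.3967]
 [ 0.9903 -0.1172  0.0749]
 [ 0.115   0.3869 -0.9149]]
lean 23.807439833109537 dir 10.691962133821562
0.3000936501757943 [ 0.5238  0.3966 -0.1151] force along mill 0.6221765802183568
tip rel M well -89.25951962523831 -2.028289910924392 88.81465460413926
mill in tool x [0.3869 0.8309 0.4   ] y [ 0.9149 -0.3999 -0.0541] z [ 0.115   0.3869 -0.9149]
body vs edge -69.91703139361029
yellow px 337.0 262.6973293768546 205.17507418397625
```

Request:
send_rows(commands="0.3 0 0 3 -0.12;0.3 1 0 8 -0.24;0.3 1 -1 15 -0.36;0.3 2 -2 23 -0.44;0.3 2 -3 31 -0.44;0.3 3 -4 39 -0.44;0.3 3 -5 46 -0.44;0.3 3 -5 51 -0.44;0.3 3 -5 53 -0.44;0.3 3 -5 53 -0.44")

```text
time_s: 45.47
tool_pos: [0.5483, 0.1226, 0.0309]
eef_rot: [[-0.316, 0.869, 0.38], [0.948, 0.31, 0.077], [-0.051, 0.384, -0.922]]
wrist_force: [-0.4, -0.4, 0.0]
width: 0.301
finger_force: 0.0
```

```bash
python3 push.py
```

```text
45.4667 [ 0.058   0.4337  2.1248  0.2844  0.1961 -0.542 ] 2.754625197014112
[0.5483 0.1226 0.0309] 0.561828320172022 0.22002615986708235
[[-0.3155  0.8695  0.3801]
 [ 0.9475  0.3103  0.0768]
 [-0.0511  0.3844 -0.9217]]
lean 22.816876288305927 dir 11.427396203270314
0.30123773218936306 [-0.3723 -0.3732  0.023 ] force along mill -0.47108352689541594
tip rel M well -66.45493366038598 -1.9617128806492459 48.408660221311905
mill in tool x [-0.0003  0.923   0.3849] y [ 0.9987  0.02   -0.0471] z [-0.0511  0.3844 -0.9217]
body vs edge -78.37133558295135
yellow px 278.0 265.62589928057554 208.16546762589928
```

Request:
send_rows(commands="0.3 0 2 2 0;0.3 0 4 4 0;0.3 0 7 6 0;0.3 0 11 8 0;0.3 0 15 9.5 0;0.3 0 19 11 0;0.3 0 23 12.5 0;0.3 0 27 14 0;0.3 0 31 16 0;0.3 0 35 18 0")

```text
time_s: 46.35
tool_pos: [0.5855, 0.1352, 0.028]
eef_rot: [[-0.317, 0.869, 0.38], [0.947, 0.311, 0.077], [-0.052, 0.384, -0.922]]
wrist_force: [-1.5, 0.8, 1.4]
width: 0.296
finger_force: 0.9
```

```bash
python3 push.py
```

```text
46.35 [ 0.0815  0.4709  2.0422  0.1961  0.237  -0.433 ] 2.7501299028651607
[0.5855 0.1352 0.028 ] 0.6008809809061603 0.22694977996655294
[[-0.3167  0.869   0.3802]
 [ 0.9471  0.3115  0.077 ]
 [-0.0515  0.3845 -0.9217]]
lean 22.823265988560845 dir 11.44426378057581
0.2963547004107475 [-1.4887  0.8021  1.3946] force along mill -1.1594088283879198
tip rel M well -27.198329032102656 -1.7652484228903673 45.50904099125208
mill in tool x [-0.0015  0.9229  0.385 ] y [ 0.9987  0.0212 -0.047 ] z [-0.0515  0.3845 -0.9217]
body vs edge -39.95322309423285
yellow px 304.0 272.5657894736842 205.01315789473685
```

Request:
send_rows(commands="0.3 0 2 0.8 0;0.3 0 4 1.6 0;0.3 0 6 2.4 0;0.3 0 8 3.2 0;0.3 0 10 4 0;0.3 0 12 4.9 0;0.3 0 14 5.8 0;0.3 0 15 6.2 0;0.3 0 16 6.6 0;0.3 0 17 7 0")

```text
time_s: 47.23
tool_pos: [0.6025, 0.1408, 0.0279]
eef_rot: [[-0.317, 0.869, 0.38], [0.947, 0.311, 0.077], [-0.051, 0.384, -0.922]]
wrist_force: [-0.3, -1.0, 1.2]
width: 0.298
finger_force: 0.8
```

```bash
python3 push.py
```

```text
47.2333 [ 0.0907  0.4857  2.0029  0.1643  0.2605 -0.3926] 2.749078899647652
[0.6025 0.1408 0.0279] 0.618686788367011 0.22955390873545867
[[-0.3166  0.8692  0.3799]
 [ 0.9472  0.3114  0.0768]
 [-0.0515  0.3841 -0.9218]]
lean 22.802896900982915 dir 11.434782522359885
0.2978050669928414 [-0.3119 -0.9773  1.1902] force along mill -0.604433975364628
tip rel M well -9.315679221613262 -1.8352634719913794 45.440835897341245
mill in tool x [-0.0014  0.923   0.3847] y [ 0.9987  0.0211 -0.047 ] z [-0.0515  0.3841 -0.9218]
body vs edge -22.013218049798734
yellow px 299.0 277.6421404682274 203.49498327759198
```

Request:
send_rows(commands="0.3 0 1 0.4 0;0.3 0 2 0.8 0;0.3 0 3 1.2 0;0.3 0 4 1.6 0;0.3 0 5 2 0;0.3 0 6 2.4 0;0.3 0 7 2.8 0;0.3 0 7.5 3 0;0.3 0 8 3.2 0;0.3 0 8 3.2 0")

```text
time_s: 48.12
tool_pos: [0.6106, 0.1435, 0.028]
eef_rot: [[-0.317, 0.869, 0.38], [0.947, 0.311, 0.077], [-0.051, 0.384, -0.922]]
wrist_force: [-1.6, -0.2, -1.2]
width: 0.3
finger_force: 0.6
```

```bash
python3 push.py
```

```text
48.1167 [ 0.0949  0.4927  1.984   0.1514  0.2718 -0.3757] 2.7484975697500618
[0.6106 0.1435 0.028 ] 0.6272667145742354 0.23086688946679093
[[-0.3165  0.8692  0.3799]
 [ 0.9472  0.3114  0.0769]
 [-0.0515  0.3842 -0.9218]]
lean 22.804583433166385 dir 11.43775012724244
0.30039634273263893 [-1.6045 -0.1836 -1.2349] force along mill -1.5803908111988896
tip rel M well -0.6974846433788352 -1.800101795025344 45.543266623072846
mill in tool x [-0.0014  0.923   0.3847] y [ 0.9987  0.0211 -0.047 ] z [-0.0515  0.3842 -0.9218]
body vs edge -13.398903687248543
yellow px 306.0 280.2091503267974 202.70261437908496
```

Request:
send_rows(commands="0.3 0 0.6 0.25 0;0.3 0 1.2 0.5 0;0.3 0 1.8 0.75 0;0.3 0 2.4 1 0;0.3 0 3 1.25 0;0.3 0 3.6 1.5 0;0.3 0 4.2 1.75 0;0.3 0 4.8 2 0;0.3 0 5.4 2.25 0;0.3 0 5.5 2.3 0")

```text
time_s: 49.0
tool_pos: [0.6149, 0.1451, 0.0279]
eef_rot: [[-0.317, 0.87, 0.378], [0.947, 0.311, 0.077], [-0.051, 0.382, -0.923]]
wrist_force: [-6.9, -3.6, 5.1]
width: 0.297
finger_force: 4.0
```

```bash
python3 push.py
```

```text
49.0 [ 0.0974  0.4968  1.9725  0.1429  0.2807 -0.3649] 2.7500214092911888
[0.6149 0.1451 0.0279] 0.6317777099017325 0.23166119953502554
[[-0.3166  0.8699  0.3782]
 [ 0.9472  0.3114  0.0766]
 [-0.0511  0.3825 -0.9226]]
lean 22.698074199949325 dir 11.449085313414368
0.29737188505680134 [-6.9351 -3.5698  5.0597] force along mill -7.707386729453674
tip rel M well 3.872339937911941 -1.7123591738386237 45.4263197113267
mill in tool x [-0.0014  0.9237  0.383 ] y [ 0.9987  0.0209 -0.0467] z [-0.0511  0.3825 -0.9226]
body vs edge -8.563662400521277
yellow px 300.0 281.5733333333333 202.30666666666667
```

Request:
send_rows(commands="0.3 0 0.4 0.15 0;0.3 0 0.8 0.3 0;0.3 0 1.2 0.45 0;0.3 0 1.6 0.6 0;0.3 0 2 0.8 0;0.3 0 2 0.8 0;0.3 0 2 0.8 0;0.3 0 2 0.8 0;0.3 0 2 0.8 0;0.3 0 2 0.8 0")

```text
time_s: 49.88
tool_pos: [0.6148, 0.1454, 0.0274]
eef_rot: [[-0.317, 0.871, 0.375], [0.947, 0.312, 0.076], [-0.05, 0.38, -0.924]]
wrist_force: [-11.2, -6.3, 10.8]
width: 0.299
finger_force: 7.0
```

```bash
python3 push.py; cat > car.py <<'E'
from h import *
for n in ("top","side"):
    c=cam(n); hsv=cv2.cvtColor(c["pixels"],cv2.COLOR_BGR2HSV); y=cv2.inRange(hsv,(20,120,90),(34,255,255))
    nn,l,st,ce=cv2.connectedComponentsWithStats(y)
    for i in range(1,nn):
        if st[i,4]>8: print(n,"yellow",ce[i].round(1),st[i].tolist(),atz(c,ce[i],.06)[:2])
    g=((hsv[...,0]>45)&(hsv[...,0]<75)&(hsv[...,1]>80)).astype(np.uint8); nn,l,st,ce=cv2.connectedComponentsWithStats(g)
    for i in range(1,nn):
        if st[i,4]>40: print(n,"green",ce[i].round(1),st[i].tolist())
E
python3 car.py
```

```text
49.8833 [ 0.098   0.4977  1.9701  0.1398  0.2852 -0.3611] 2.7529839664296603
[0.6148 0.1454 0.0274] 0.631774210369149 0.23215067985176713
[[-0.3167  0.8711  0.3754]
 [ 0.9472  0.3115  0.0763]
 [-0.0505  0.3797 -0.9237]]
lean 22.523156286977034 dir 11.490115821849967
0.29916955821067953 [-11.2064  -6.2994  10.8308] force along mill -12.621829255513909
tip rel M well 3.948936995721229 -1.415689854229864 44.96983262255382
mill in tool x [-0.0016  0.9249  0.3803] y [ 0.9987  0.0206 -0.0461] z [-0.0505  0.3797 -0.9237]
body vs edge -8.057992994661538
yellow px 304.0 281.5986842105263 202.35197368421052
top green [203.1 150.1] [172, 132, 67, 37, 709]
side yellow [281.4 202.2] [262, 182, 35, 38, 306] [0.6319 0.1207]
side green [296.1 200. ] [276, 179, 39, 39, 511]
```

Request:
send_rows(commands="0.3 0 -2 -1 0;0.3 0 -5 -2 0;0.3 0 -9 -4 0;0.3 0 -14 -6 0;0.3 0 -20 -9 0;0.3 0 -26 -14 0;0.3 0 -30 -24 0;0.3 0 -32 -42 0;0.3 0 -34 -62 0;0.3 0 -36 -85 0")

```text
time_s: 50.87
tool_pos: [0.5533, 0.128, 0.093]
eef_rot: [[-0.316, 0.87, 0.379], [0.947, 0.311, 0.077], [-0.051, 0.383, -0.922]]
wrist_force: [0.8, -0.2, -0.3]
width: 0.299
finger_force: 0.0
```

Request:
send_rows(commands="0.3 0 0 -15 0;0.3 0 0 -35 0;0.3 0 0 -55 0;0.3 0 0 -75 0;0.3 0 0 -90 0;0.3 0 0 -100 0;0.3 0 0 -105 0;0.3 0 0 -105 0;0.3 0 0 -105 0;0.3 0 0 -105 0")

```text
time_s: 51.7
tool_pos: [0.5144, 0.1202, 0.1888]
eef_rot: [[-0.316, 0.87, 0.379], [0.947, 0.311, 0.077], [-0.051, 0.383, -0.922]]
wrist_force: [-0.0, -0.6, 0.3]
width: 0.301
finger_force: 0.0
```

```bash
python3 car.py; python3 - <<'E'
from h import *
m=np.array([np.cos(np.radians(18.4)),np.sin(np.radians(18.4))])
# side camera: track plate corners between initial picture and now
c=cam("side"); 
def info(im):
    y=cv2.inRange(cv2.cvtColor(im,cv2.COLOR_BGR2HSV),(20,120,90),(34,255,255)); p=np.argwhere(y)[:,::-1]
    n,l,st,ce=cv2.connectedComponentsWithStats(y); i=1+np.argmax(st[1:,4]); p=np.argwhere(l==i)[:,::-1]
    return p.mean(0),p[p[:,0]>=p[:,0].max()-2].mean(0),p[p[:,0]<=p[:,0].min()+2].mean(0),len(p)
a=info(cv2.imread("pics/side0.png"));b=info(c["pixels"]);print(a,b)
for z,k in ((.052,0),(.052,1),(.060,2)):
    A,B=atz(c,a[k],z)[:2],atz(c,b[k],z)[:2]; print("moved mm along mill",(B-A)@m*1000, B-A)
print("white px check"); d=cam("top")
for q in ("reagent","jar","white1_center"): print(q,[(round(r["score"],2),np.round(r["point"],1)) for r in arm.spot_in("top",q)])
s=arm.get_state(); print(s["wrist_force"],s["tool_pos"])
im=d["pixels"]; cv2.imwrite("pics/end_top.png",im)
for x,y in ((.448,-.285),(.504,-.285)):
    u,v=proj(d,[x,y,.018])[0].astype(int); print(im[v-4:v+5:2,u-4:u+5:2].min(2))
E
```

```text
top green [203.2 150.6] [172, 132, 67, 38, 769]
side yellow [280.1 200.5] [263, 181, 34, 39, 354] [0.6299 0.13  ]
side green [293.9 198.3] [268, 179, 46, 39, 553]
(array([262.3823, 204.6606]), array([275.5385, 218.1154]), array([247.2, 189.1]), 327) (array([280.2931, 200.6494]), array([293.9444, 213.1667]), array([264.3158, 185.1053]), 348)
moved mm along mill 56.69369011114326 [0.054  0.0173]
moved mm along mill 56.99912922351772 [0.0536 0.0193]
moved mm along mill 57.958455382392046 [0.0542 0.0206]
white px check
reagent [(0.69, array([344.4, 150.7]))]
jar [(0.9, array([126.4, 258.5]))]
white1_center []
[-0.2291 -0.332   0.713 ] [0.5147 0.1203 0.189 ]
[[ 14  47  50  40  26]
 [ 47  88  99  88  47]
 [ 77 115 125 115  77]
 [ 63 116 129 119  79]
 [ 42  89 102  91  40]]
[[ 32  45  60  54  29]
 [ 42  89 105 101  70]
 [ 60 111 128 123  98]
 [ 59 107 126 124  97]
 [ 35  72  97  91  61]]
```

Request:
send_rows(commands="0.3 0 0 25 0;0.3 0 0 55 0;0.3 0 0 85 0;0.3 0 1 112 0;0.3 0 4 135 0;0.3 0 7 152 0;0.3 0 9 164 0;0.3 0 13 171 0;0.3 0 20 176 0;0.3 0 28 180 0")

```text
time_s: 52.88
tool_pos: [0.6078, 0.143, 0.034]
eef_rot: [[-0.316, 0.87, 0.379], [0.947, 0.311, 0.077], [-0.051, 0.384, -0.922]]
wrist_force: [-0.6, -0.2, 0.7]
width: 0.298
finger_force: 0.0
```

Request:
send_rows(commands="0.3 0 1.5 0.6 0;0.3 0 3 1.2 0;0.3 0 4.5 1.8 0;0.3 0 6 2.4 0;0.3 0 7 2.8 0;0.3 0 8 3.2 0;0.3 0 9 3.6 0;0.3 0 10 4 0;0.3 0 11 4.5 0;0.3 0 11 4.5 0")

```text
time_s: 53.72
tool_pos: [0.6169, 0.1463, 0.0337]
eef_rot: [[-0.317, 0.87, 0.377], [0.947, 0.312, 0.077], [-0.051, 0.381, -0.923]]
wrist_force: [-4.5, -1.4, 4.1]
width: 0.304
finger_force: 2.8
```

```bash
python3 push.py
```

```text
53.7167 [ 0.0995  0.488   1.963   0.1315  0.3    -0.3514] 2.7509702728923346
[0.6169 0.1463 0.0337] 0.6340125464644814 0.23290796812549838
[[-0.3168  0.8703  0.377 ]
 [ 0.9471  0.3116  0.0766]
 [-0.0508  0.3813 -0.923 ]]
lean 22.62448215693899 dir 11.486249521846128
0.30350725370889237 [-4.4888 -1.3779  4.0811] force along mill -4.694239156030172
tip rel M well 6.1901634081770815 -1.132147473236963 51.19709896138248
mill in tool x [-0.0017  0.9242  0.3819] y [ 0.9987  0.021  -0.0463] z [-0.0508  0.3813 -0.923 ]
body vs edge -3.7855856571292072
yellow px 336.0 280.7113095238095 201.55654761904762
```

Request:
send_rows(commands="0.3 0 -2 -1 0;0.3 0 -5 -2 0;0.3 0 -9 -4 0;0.3 0 -14 -6 0;0.3 0 -20 -9 0;0.3 0 -26 -14 0;0.3 0 -30 -24 0;0.3 0 -32 -42 0;0.3 0 -34 -62 0;0.3 0 -36 -85 0")

```text
time_s: 54.6
tool_pos: [0.5537, 0.1285, 0.0993]
eef_rot: [[-0.316, 0.87, 0.379], [0.947, 0.311, 0.077], [-0.051, 0.383, -0.922]]
wrist_force: [-0.2, 0.2, 0.3]
width: 0.3
finger_force: 0.0
```

Request:
send_rows(commands="0.3 0 0 -15 0;0.3 0 0 -35 0;0.3 0 0 -55 0;0.3 0 0 -75 0;0.3 0 0 -90 0;0.3 0 0 -100 0;0.3 0 0 -105 0;0.3 0 0 -105 0;0.3 0 0 -105 0;0.3 0 0 -105 0")

```text
time_s: 55.43
tool_pos: [0.5149, 0.1207, 0.195]
eef_rot: [[-0.317, 0.87, 0.379], [0.947, 0.311, 0.077], [-0.051, 0.383, -0.922]]
wrist_force: [0.9, -1.1, 0.0]
width: 0.3
finger_force: 0.0
```

```bash
python3 - <<'E'
from h import *
m=np.array([np.cos(np.radians(18.4)),np.sin(np.radians(18.4))])
c=cam("side")
def info(im):
    y=cv2.inRange(cv2.cvtColor(im,cv2.COLOR_BGR2HSV),(20,120,90),(34,255,255)); n,l,st,ce=cv2.connectedComponentsWithStats(y); i=1+np.argmax(st[1:,4]); p=np.argwhere(l==i)[:,::-1]
    return p.mean(0),len(p)
a=info(cv2.imread("pics/side0.png"));b=info(c["pixels"]);print(a,b,(atz(c,b[0],.052)-atz(c,a[0],.052))[:2]@m*1000)
s=arm.get_state(); print(s["time_s"],s["wrist_force"],s["tool_pos"])
E
```

```text
(array([262.3823, 204.6606]), 327) (array([280.1576, 200.5473]), 349) 56.6238491524929
55.4833 [-0.6145  0.9457 -0.472 ] [0.5148 0.1207 0.1948]
```

The second push didn't move the carriage, so it is against its stop. The arm is clear, so I'm handing in.

```bash
python3 -c "
from workcell import arm
print(arm.close_job())"
```

```text
the job is handed in; nothing more can be done
None
```

I put one steel ball in each of the three wells and pushed the carriage in about 57 mm until it stopped against about 12 N. A second push did not move it, so I take it as fully home. The white balls, reagent bottle and jar looked in place, and I handed the job in at about 55 s; no verdict came back.

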